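# Bring the tyre valve to the top

## Task

Turn the cart wheel on the sloping bench stand until its valve stem points straight up the slope, to the index tongue at the top of the stand, so that the pump can be put on. Turn it by pushing the spokes gently, one after another, with the fingertips through the open window of the guard; keep the fingers off the tyre and the valve stem. Leave the wheel standing still there and the things on the bench where they are.

Things in the scene. Friction and masses are not known exactly. Their poses are not given: they have to be found in the camera images.
- stand: fixed steel wheel stand. Origin on the bench straight below the hub; x level, away from the side the wheel faces; y level, to the left seen from that side; z up. The wheel leans back: its axle points from the hub to stand -x and up, 50 degrees above level, so up the slope in the wheel's plane is (cos 40, 0, sin 40 degrees) in stand axes.
- guard (a point): centre of the fixed white sheet-metal guard disc on the axle, 26.5 mm in front of the wheel's middle plane. The disc is 3 mm thick, 98 mm in radius, and hides the spokes except in an open window: the sector up to 70 degrees either side of straight up the slope. A nut of 12 mm radius stands 8 mm out of its middle. Axes as stand.
- tongue (a point): the metal index tongue of the stand, 16 mm wide, from 161 to 195 mm from the axle, just outside the tyre; this point lies 172 mm from the axle straight up the slope. Marks where the valve must point. Axes as stand.
- hub (a point): centre of the wheel, on the axle in the wheel's middle plane, 150 mm above the bench. Turns with the wheel: z along the axle, out of the wheel's face (towards the robot and up); x from the axle towards the valve; y = z cross x.
- wheel (a joint): angle of the wheel, rad. 0 (or any whole turn): the valve points straight up the slope to the tongue. Grows anticlockwise seen from the guard's side (valve moves from the top towards stand +y). Turns without stops both ways, with a drag of about 0.3 N m (4 N at 75 mm from the axle), and stays where it is left.
- spokes: five flat grey plastic spokes, part of the wheel, origin and axes as hub. Each is straight and radial, 12 mm wide, from the hub (24 mm radius) to the rim (100 mm radius), and lies from 2 to 16 mm in front of the middle plane. They stand at 36, 108, 180, 252 and 324 degrees from the valve. The gaps are open through to 37 mm behind the middle plane.
- tyre: rim and black tyre, a part of the wheel, same origin and axes as hub: inner radius 100 mm, outer 150 mm, 36 mm wide (18 mm to either side of the middle plane).
- valve: the bent brass valve stem, 11 mm thick, a part of the wheel, same origin and axes as hub. It comes out of the rim at 106 mm radius and lies radially over the front of the tyre, 25 mm in front of the middle plane, pointing outward.
- valve_tip (a point): outer end of the valve stem, 148 mm from the axle, 25 mm in front of the wheel's middle plane.
- screwdriver: screwdriver lying loose on the bench beside the stand, bystander.
- spool: white solder spool, 54 mm across, 40 mm high, standing loose on the bench, bystander.
- helper: small soldering clamp stand: round black foot 72 mm across with a 75 mm post and a cross bar 150 mm long, loose on the bench, bystander.

How it is judged:
By the outcome, as a careful person would: the job done as asked, in the order asked, and still so for the second after the job is handed in, with the robot touching nothing.
It also fails if it takes over 58 s, if anything falls off the work surface, if the arm or the gripper's body presses on something with over 40 N, if the wrist force passes 120 N, or if a joint passes its speed limit or range.

## Robot

A 6-joint arm with a two-finger parallel gripper is mounted at the origin on the work surface. World frame = base frame: x ahead of the robot, y to its left, z up, the work surface at z = 0. Lengths are in m, angles in rad, forces in N, time in s.
With the tool pointing down it reaches from about 0.35 to 0.975 m from the base axis. Payload 4.9 kg.
Tool frame: the origin (TCP) lies at the very end of the fingers, on their centre line; the grasp point (between the pads) lies 19 mm behind it (ctrl.grasp_offset is the distance from the TCP to the grasp point, in m); y points along the fingers, z is the direction in which the jaws open and shut, and the axes are right-handed (so a half turn about y gives the same grasp; the last joint's range is limited). The gripper opens to 85 mm and grips with 20 to 120 N. Pads are 22 mm wide; open, the fingers measure 114 mm over their backs; the gripper's body (76 mm by 85 mm) begins 54 mm behind the grasp point. The pads swing forward as they close: fully open they stand 13 mm farther back than shut.
Start: joints at [-1.232, 0.053, 1.613, -0, 1.476, -0.119], TCP at [0.276, -0.561, 0.195] pointing down, gripper open.
Joint ranges: [-3.01, 3.01], [-1.01, 2.22], [0.06, 2.58], [-1.02, 4.17], [0.09, 2.62], [-3.14, 3.14]. Speed limits (rad/s): [2.57, 2.57, 3.14, 3.14, 3.14, 3.14].

## Interface

Orientations are given as a rotation vector (axis times angle).
In Python, from station import ctrl, eyes, finish_job, find_in, regions_of, pinpoint gives the robot as it stands.
- The arm moves only by the tool play_rows, never from a script. Its argument "moves" is a list of rows, each an object of numbers: "x", "y", "z": the shift along the world's x, y, z in cm; "turn": the turn about the world's z in degrees; "jaw": the finger opening in cm, from 0 to 8.54. A call has 1 to 8 rows; each row shifts and turns the commanded pose from where the row before left it; what a row does not reach is not made up. A row lasts 1/12 s, in which the tool goes at most 41.7 mm and 7.16 degrees, less where a joint would pass 70% of its speed; a pose out of reach is approached as far as the arm can. A call is refused whole if a number of a shift passes 4.17 or a number of a turn 7.16, either way. A call with a gripper value outside its range is refused whole. The fingers move at their own pace and stop on an object; "squeeze" is the grip in N (left out, the last holds). Time passes only in rows, so rows that do not move let the fingers close. It gives the time, the measured TCP pose, the force and the opening at its end, in the units of the state.
- ctrl.get_obs(): the state, without advancing time (a new reading comes with each control period).
- eyes.get_image(name): name is "side" or "top"; returns a dict with "img" (384x512x3 uint8, red, green, blue), "camera_matrix" (3x3 intrinsics, pixels), "cam_to_world" (4x4, takes a point from camera to world coordinates). Camera axes: x right, y up, looking along -z (the intrinsics and any distortion apply to the point x, -y, -z); pixel columns grow to the right and rows downward; lengths in m; the calibration is good to about 2 mm. A picture is of the moment at which its call begins. There is no depth.
- finish_job(): hands the job in, once; it reports no verdict.
Trained networks look in the newest picture that a camera, given by its name, has taken for a name from the list of things; names that differ only in an ending like _2 or _b are one class to them, and where a whole thing is asked for, a point or a joint stands for the part that bears it (a point fixed in the world has none). Each returns a list of dicts, best first, with "score" (0 to 1); they miss things now and then, are a little off and sometimes report something else, mostly with a low value. They report only what shows in the picture. A call takes as long as a camera call.
- find_in(camera, query): "point" ([column, row] in pixels, amid what is visible of it).
- regions_of(camera, query): "pixels" (384x512 bool, what is visible of it) and "point" ([column, row] in pixels, amid what is visible of it).
- pinpoint(camera, query): "point" ([column, row] in pixels: a listed point, or the origin of a listed thing).
The state is a dict: "t": time; "q": joint angles; "dq": joint speeds; "effort": joint torques, N m; "tool_pos": TCP position; "tool_rot": TCP orientation; "contact_force": force on the tool from outside, world axes, zero at the start; "wrist_torque": the same for the moment, N m; "opening": finger opening in m.
Only numpy, scipy, OpenCV 4.12 (cv2) and the standard library are available. Lean on these libraries where they do the work, as an engineer would, in place of code of your own. Each camera call takes 0.05 s, during which the arm holds its last target.

## Working session

There is one attempt and no reset: what is moved stays moved. The work goes in short steps, Python scripts to look and compute and a tool call to move; the robot and the scene stay as the last step left them, time stands still between calls to the robot, and variables do not carry over. Pictures are saved under pics/ and viewed, and the job is handed in when it is done.

Besides the shell and the picture viewer there is one more tool, called by a JSON object that holds its "op" and its "data". play_rows: Moves the arm, as the interface text tells. Its arguments: {"type":"object","properties":{"moves":{"type":"array"},"squeeze":{"type":"number"}},"required":["moves"]}

```bash
mkdir -p pics; ls; cat > h.py <<'E'
import numpy as np,cv2
from station import ctrl,eyes,finish_job,find_in,regions_of,pinpoint
def snap(cam,name,scale=1.5):
    d=eyes.get_image(cam); im=cv2.cvtColor(d['img'],cv2.COLOR_RGB2BGR)
    cv2.imwrite(f'pics/{name}.png',cv2.resize(im,None,fx=scale,fy=scale,interpolation=cv2.INTER_CUBIC)); return d
def proj(d,P):
    P=np.atleast_2d(P);T=np.linalg.inv(d['cam_to_world']);c=P@T[:3,:3].T+T[:3,3]
    c=c*[1,-1,-1];u=c@np.array(d['camera_matrix']).T;return u[:,:2]/u[:,2:]
def ray(d,p):
    k=np.linalg.inv(d['camera_matrix'])@[p[0],p[1],1];v=d['cam_to_world'][:3,:3]@(k*[1,-1,-1])
    return d['cam_to_world'][:3,3],v/np.linalg.norm(v)
def tri(rs):
    A=0;b=0
    for o,v in rs:
        M=np.eye(3)-np.outer(v,v);A=A+M;b=b+M@o
    return np.linalg.solve(A,b)
E
python3 - <<'E'
from h import *
np.set_printoptions(precision=4,suppress=True)
o=ctrl.get_obs();print(o)
D={}
for c in('side','top'):
    D[c]=snap(c,c+'0');print(c,D[c].keys(),D[c]['camera_matrix'],D[c]['cam_to_world'])
    for q in('guard','tongue','hub','valve_tip','stand','wheel'):
        try:print(c,q,[(np.round(r['point'],1),round(r['score'],2)) for r in pinpoint(c,q)][:3])
        except Exception as e:print(q,e)
E
```

```text
pics
{'t': 0.0, 'q': array([-1.232 ,  0.0534,  1.6143, -0.    ,  1.476 , -0.119 ]), 'dq': array([ 0.0002,  0.001 ,  0.001 , -0.0016, -0.0007, -0.0011]), 'effort': array([  0.0009, -39.3669, -37.0182,  -0.    ,   0.0071,  -0.    ]), 'tool_pos': array([ 0.276 , -0.56  ,  0.1935]), 'tool_rot': array([-0.4585,  1.9692, -1.9651]), 'contact_force': array([0.4451, 0.0731, 0.3114]), 'wrist_torque': array([-0.0056, -0.0226,  0.0414]), 'opening': 0.08509982996983201}
side dict_keys(['img', 'camera_matrix', 'cam_to_world']) [[465.0539   0.     255.2126]
 [  0.     465.0539 197.264 ]
 [  0.       0.       1.    ]] [[-0.7403  0.4168 -0.5274 -0.1316]
 [-0.6722 -0.4532  0.5855  0.8044]
 [ 0.005   0.788   0.6157  0.9863]
 [ 0.      0.      0.      1.    ]]
side guard [(array([242.6, 210. ]), 0.65)]
side tongue [(array([200.5, 166.1]), 0.69)]
side hub [(array([241.4, 214.4]), 0.8), (array([242.3, 211.7]), 0.18)]
side valve_tip [(array([265.1, 267.7]), 0.52), (array([244.8, 252.6]), 0.25)]
side stand [(array([242.9, 252.3]), 0.66), (array([287.4, 225.1]), 0.41)]
wheel it knows: guard, helper, hub, screwdriver, spokes, spool, stand, tongue, tyre, valve, valve_tip
top dict_keys(['img', 'camera_matrix', 'cam_to_world']) [[406.9212   0.     251.0765]
 [  0.     406.9212 191.1015]
 [  0.       0.       1.    ]] [[-0.0154  0.996  -0.0882  0.4894]
 [-0.9994 -0.018  -0.0292 -0.0015]
 [-0.0307  0.0877  0.9957  1.1167]
 [ 0.      0.      0.      1.    ]]
top guard [(array([221.8, 209.2]), 0.7)]
top tongue [(array([212.2, 134.5]), 0.73)]
top hub [(array([219.1, 199.7]), 0.88)]
top valve_tip [(array([141.5, 247.4]), 0.67), (array([208.8, 251.5]), 0.56)]
top stand [(array([227.8, 206.4]), 0.65)]
wheel it knows: guard, helper, hub, screwdriver, spokes, spool, stand, tongue, tyre, valve, valve_tip
```

View pics/side0.png

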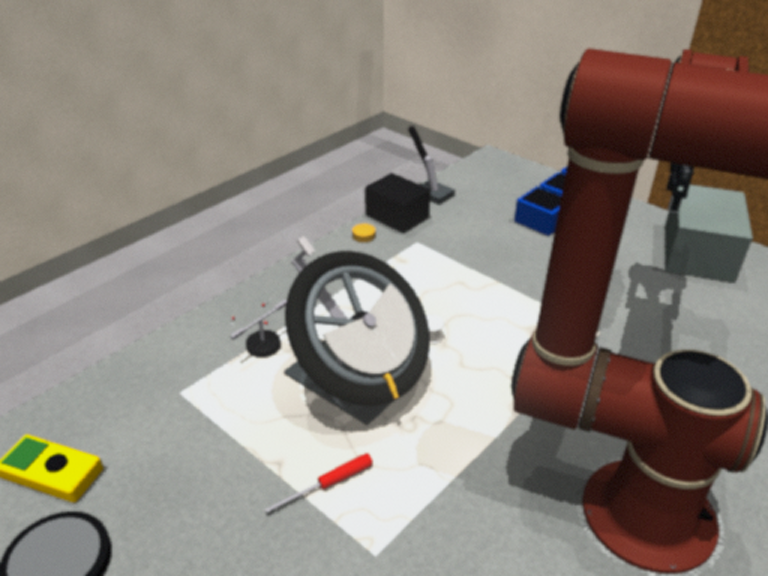

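View pics/top0.png

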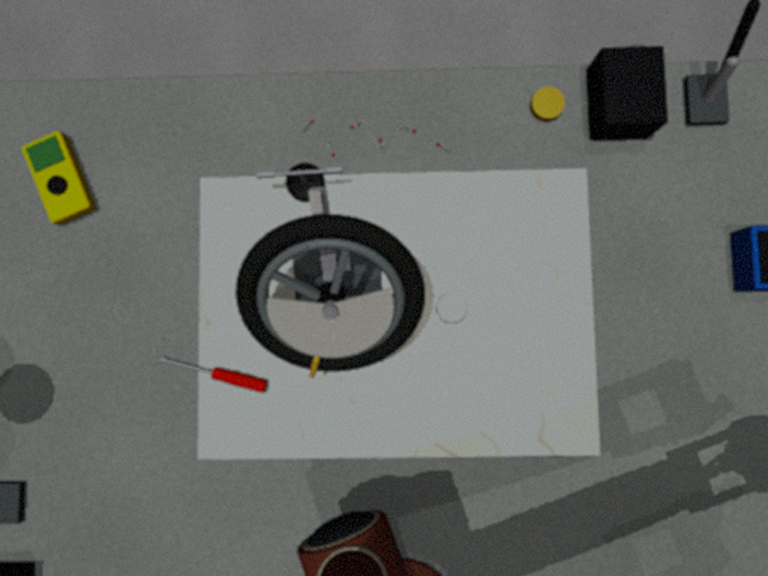

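```bash
cat >> h.py <<'E'
from scipy.optimize import least_squares
c5,s5=np.cos(np.radians(50)),np.sin(np.radians(50))
def frame(p):
    x,y,w=p;R=np.array([[np.cos(w),-np.sin(w),0],[np.sin(w),np.cos(w),0],[0,0,1]])
    H=np.array([x,y,.150]); n=R@[-c5,0,s5]; u=R@[s5,0,c5]; l=R@[0,1,0]
    return H,n,u,l   # hub, axle out, upslope, left(stand +y)
def wp(F,r,deg,h):  # angle anticlockwise from up
    H,n,u,l=F;a=np.radians(deg);return H+n*h+r*(np.cos(a)*u+np.sin(a)*l)
E
python3 - <<'E'
from h import *
np.set_printoptions(precision=4,suppress=True)
D={c:eyes.get_image(c) for c in('side','top')}
obs=[]
for c in D:
    for q in('guard','tongue','hub'):
        obs.append((c,q,np.array(pinpoint(c,q)[0]['point'])))
def P(F,q): return {'guard':wp(F,0,0,.0265),'tongue':wp(F,.172,0,0),'hub':F[0]}[q]
def res(p):
    F=frame(p);return np.concatenate([(proj(D[c],P(F,q))[0]-o) for c,q,o in obs])
s=least_squares(res,[.45,.05,0],loss='soft_l1');print(s.x,np.degrees(s.x[2]));print(res(s.x).reshape(-1,2))
np.save('p.npy',s.x);F=frame(s.x)
for c in D:
    im=cv2.cvtColor(D[c]['img'],cv2.COLOR_RGB2BGR);k=3;x0,y0=(170,140) if c=='side' else (130,110)
    im=cv2.resize(im[y0:y0+170,x0:x0+170],None,fx=3.5,fy=3.5,interpolation=cv2.INTER_CUBIC)
    def dr(pts,col):
        q=((proj(D[c],np.array(pts))-[x0,y0])*3.5).astype(int);cv2.polylines(im,[q.reshape(-1,1,2)],False,col,1)
    A=range(0,361,5)
    dr([wp(F,.15,a,0) for a in A],(0,0,255));dr([wp(F,.1,a,.018) for a in A],(0,255,0))
    dr([wp(F,0,0,.028)]+[wp(F,.098,a,.028) for a in range(70,291,5)]+[wp(F,0,0,.028)],(255,0,0))
    dr([wp(F,.161,0,0),wp(F,.195,0,0)],(255,0,255))
    cv2.imwrite(f'pics/fit_{c}.png',im)
    for q in ('valve_tip','valve','screwdriver','spool','helper'):
        f=pinpoint if q=='valve_tip' else find_in
        print(c,q,[(np.round(r['point'],1),round(r['score'],2)) for r in f(c,q)][:3])
    # angle candidates
    for v in (wp(F,.148,a,.025) for a in ()):pass
for c in D:
  for r in pinpoint(c,'valve_tip'):
    e=[np.linalg.norm(proj(D[c],wp(F,.148,a,.025))[0]-r['point']) for a in range(360)];print(c,np.argmin(e),min(e))
E
```

```text
Traceback (most recent call last):
IndexError: list index out of range
```

```bash
cat > fit.py <<'E'
from h import *
np.set_printoptions(precision=4,suppress=True)
D={c:eyes.get_image(c) for c in('side','top')}
obs=[]
for c in D:
    for q in('guard','tongue','hub'):
        r=pinpoint(c,q)
        if r: obs.append((c,q,np.array(r[0]['point'])))
        else: print('miss',c,q)
# first-picture readings too
for c,q,o in [('side','guard',(242.6,210)),('side','tongue',(200.5,166.1)),('side','hub',(241.4,214.4)),('top','guard',(221.8,209.2)),('top','tongue',(212.2,134.5)),('top','hub',(219.1,199.7))]: obs.append((c,q,np.array(o)))
def P(F,q): return {'guard':wp(F,0,0,.0265),'tongue':wp(F,.172,0,0),'hub':F[0]}[q]
def res(p):
    F=frame(p);return np.concatenate([(proj(D[c],P(F,q))[0]-o) for c,q,o in obs])
s=least_squares(res,[.45,.05,0],loss='soft_l1');print(s.x,np.degrees(s.x[2]));print(np.c_[[o[0][0]+o[1] for o in obs],res(s.x).reshape(-1,2).round(1)])
np.save('p.npy',s.x);F=frame(s.x)
for c in D:
    im=cv2.cvtColor(D[c]['img'],cv2.COLOR_RGB2BGR);x0,y0=(170,140) if c=='side' else (130,110)
    im=cv2.resize(im[y0:y0+170,x0:x0+170],None,fx=3.5,fy=3.5,interpolation=cv2.INTER_CUBIC)
    def dr(pts,col):
        q=((proj(D[c],np.array(pts))-[x0,y0])*3.5).astype(int);cv2.polylines(im,[q.reshape(-1,1,2)],False,col,1)
    A=range(0,361,5)
    dr([wp(F,.15,a,0) for a in A],(0,0,255));dr([wp(F,.1,a,.018) for a in A],(0,255,0))
    dr([wp(F,0,0,.028)]+[wp(F,.098,a,.028) for a in range(70,291,5)]+[wp(F,0,0,.028)],(255,0,0))
    dr([wp(F,.161,0,0),wp(F,.195,0,0)],(255,0,255))
    cv2.imwrite(f'pics/fit_{c}.png',im)
    for q in ('screwdriver','spool','helper'):
        print(c,q,[(np.round(r['point'],1),round(r['score'],2)) for r in find_in(c,q)][:3])
    for r in pinpoint(c,'valve_tip'):
        e=[np.linalg.norm(proj(D[c],wp(F,.148,a,.025))[0]-r['point']) for a in range(360)];print(c,r['point'],r['score'],np.argmin(e),min(e))
E
python3 fit.py
```

```text
[0.5568 0.0983 0.0549] 3.1452770358695608
[['sguard' '4.3' '-0.6']
 ['stongue' '4.5' '-0.1']
 ['shub' '-1.6' '1.5']
 ['tguard' '0.2' '-2.9']
 ['ttongue' '-3.2' '-2.8']
 ['thub' '-0.1' '2.2']
 ['sguard' '3.1' '2.9']
 ['stongue' '3.8' '-0.1']
 ['shub' '-0.3' '1.6']
 ['tguard' '-1.0' '-3.3']
 ['ttongue' '-0.2' '0.1']
 ['thub' '2.2' '-0.5']]
side screwdriver [(array([224.2, 318.5]), 0.76)]
side spool [(array([288.1, 219.2]), 0.72), (array([224.9, 316.4]), 0.31)]
side helper [(array([175.2, 229.6]), 0.55), (array([262.9, 255.6]), 0.18)]
side [265.8, 266.9] 0.49 161 2.929210047328435
top screwdriver [(array([158.9, 252.3]), 0.7)]
top spool [(array([300.2, 206.4]), 0.71)]
top helper [(array([200.8, 115.9]), 0.63)]
top [207.7, 250.0] 0.46 160 0.7740361923695579
```

View pics/fit_side.png

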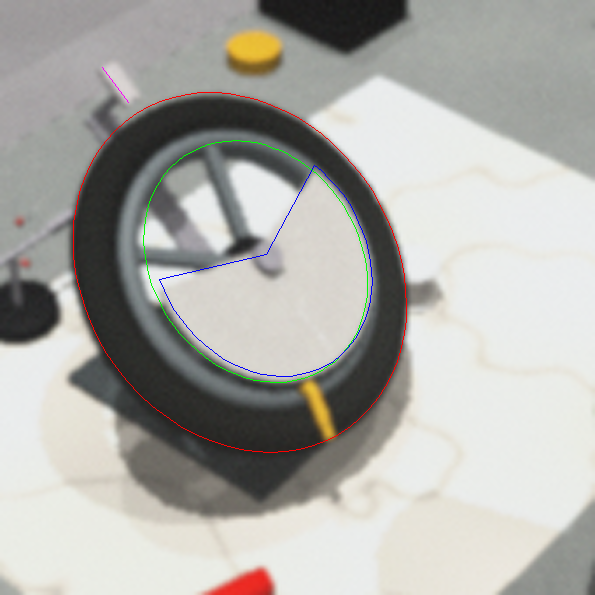

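View pics/fit_top.png

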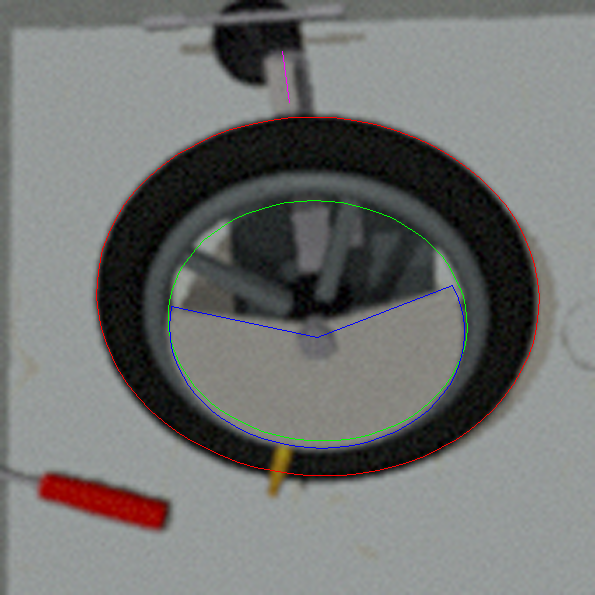

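```bash
python3 - <<'E'
from h import *
from scipy.spatial.transform import Rotation as R
np.set_printoptions(precision=4,suppress=True)
o=ctrl.get_obs();print(o['t'],o['tool_pos']);print(R.from_rotvec(o['tool_rot']).as_matrix())
F=frame(np.load('p.npy'))
for a in (38,30,16,10,0,-10,-20,-30,-40,-50,-57):print(a,wp(F,.065,a,.007))
D=eyes.get_image('top')
sp=ray(D,(300.2,206.4));k=(.02-sp[0][2])/sp[1][2];print('spool',sp[0]+k*sp[1])
sp=ray(D,(200.8,115.9));k=(.03-sp[0][2])/sp[1][2];print('helper',sp[0]+k*sp[1])
E
```

```text
1.75 [ 0.2762 -0.5606  0.1948]
[[-0.897  -0.      0.4419]
 [-0.4419  0.     -0.897 ]
 [ 0.     -1.     -0.    ]]
38 [0.5893 0.1402 0.1883]
30 [0.5936 0.1329 0.1915]
16 [0.5991 0.1186 0.1955]
10 [0.6007 0.112  0.1965]
0 [0.602  0.1008 0.1971]
-10 [0.6019 0.0895 0.1965]
-20 [0.6003 0.0784 0.1946]
-30 [0.5972 0.068  0.1915]
-40 [0.5927 0.0585 0.1874]
-50 [0.587  0.0501 0.1822]
-57 [0.5824 0.0451 0.1781]
spool [ 0.5428 -0.1008  0.02  ]
helper [0.7947 0.1648 0.03  ]
```

{"op": "play_rows", "data": {"moves": [{"z":4,"turn":-5.75,"jaw":0},{"z":4,"turn":-5.75,"jaw":0},{"z":4,"turn":-5.75,"jaw":0},{"z":3,"turn":-5.75,"jaw":0},{"x":1.6,"y":3.4},{"x":1.6,"y":3.4},{"x":1.6,"y":3.4},{"x":1.6,"y":3.4}]}}

```text
invalid input
```

{"op": "play_rows", "data": {"moves": [{"x":1.6,"y":3.4},{"x":1.6,"y":3.4},{"x":1.6,"y":3.4},{"x":1.6,"y":3.4},{"x":1.6,"y":3.4},{"x":1.6,"y":3.4},{"x":1.6,"y":3.4},{"x":1.6,"y":3.4}]}}

```text
invalid input
```

{"op": "play_rows", "data": {"moves": [{"x":1.6,"y":3.4},{"x":1.6,"y":3.4},{"x":1.6,"y":3.4},{"x":1.6,"y":3.4},{"x":1.6,"y":3.4},{"x":1.6,"y":3.4},{"x":1.6,"y":3.4},{"x":1.6,"y":3.4}]}}

```text
invalid input
```

{"op": "play_rows", "data": {"moves": [{},{}]}}

```text
invalid input
```

{"op": "play_rows", "data": {"moves": [{"x":0,"y":0,"z":4,"turn":-5.75,"jaw":0},{"x":0,"y":0,"z":4,"turn":-5.75,"jaw":0},{"x":0,"y":0,"z":4,"turn":-5.75,"jaw":0},{"x":0,"y":0,"z":3,"turn":-5.75,"jaw":0}]}}

```text
t: 2.13
tool_pos: [0.2764, -0.561, 0.3489]
tool_rot: [-0.055, 2.191, -2.199]
contact_force: [0.8, -1.1, 0.6]
opening: 0.0387
```

{"op": "play_rows", "data": {"moves": [{"x":1.6,"y":3.4,"z":0,"turn":0,"jaw":0},{"x":1.6,"y":3.4,"z":0,"turn":0,"jaw":0},{"x":1.6,"y":3.4,"z":0,"turn":0,"jaw":0},{"x":1.6,"y":3.4,"z":0,"turn":0,"jaw":0},{"x":1.6,"y":3.4,"z":0,"turn":0,"jaw":0},{"x":1.6,"y":3.4,"z":0,"turn":0,"jaw":0},{"x":1.6,"y":3.4,"z":0,"turn":0,"jaw":0},{"x":1.6,"y":3.4,"z":0,"turn":0,"jaw":0}]}}

```text
t: 2.8
tool_pos: [0.4046, -0.2869, 0.345]
tool_rot: [-0.061, 2.192, -2.193]
contact_force: [0.4, 0.9, 0.4]
opening: -0.0001
```

{"op": "play_rows", "data": {"moves": [{"x":1.6,"y":3.4,"z":0,"turn":0,"jaw":0},{"x":1.6,"y":3.4,"z":0,"turn":0,"jaw":0},{"x":1.6,"y":3.4,"z":0,"turn":0,"jaw":0},{"x":1.6,"y":3.4,"z":0,"turn":0,"jaw":0},{"x":1.6,"y":3.4,"z":0,"turn":0,"jaw":0},{"x":1.6,"y":3.4,"z":0,"turn":0,"jaw":0},{"x":1.6,"y":3.4,"z":0,"turn":0,"jaw":0},{"x":1.6,"y":3.4,"z":0,"turn":0,"jaw":0}]}}

```text
t: 3.47
tool_pos: [0.5327, -0.0147, 0.3451]
tool_rot: [-0.061, 2.192, -2.193]
contact_force: [0.7, -0.3, -0.1]
opening: -0.0005
```

{"op": "play_rows", "data": {"moves": [{"x":1.6,"y":3.4,"z":0,"turn":0,"jaw":0},{"x":1.6,"y":3.4,"z":0,"turn":0,"jaw":0},{"x":1.6,"y":3.4,"z":0,"turn":0,"jaw":0},{"x":1.6,"y":3.4,"z":0,"turn":0,"jaw":0},{"x":0,"y":0,"z":0,"turn":0,"jaw":0},{"x":0,"y":0,"z":0,"turn":0,"jaw":0}]}}

```text
t: 3.97
tool_pos: [0.5964, 0.1211, 0.344]
tool_rot: [-0.067, 2.192, -2.192]
contact_force: [-0.6, -0.4, 0.8]
opening: 0.0001
```

{"op": "play_rows", "data": {"moves": [{"x":0.3,"y":-0.2,"z":-3,"turn":0,"jaw":0},{"x":0,"y":0,"z":-3,"turn":0,"jaw":0},{"x":0,"y":0,"z":-2,"turn":0,"jaw":0},{"x":0,"y":0,"z":-1,"turn":0,"jaw":0},{"x":0,"y":0,"z":0,"turn":0,"jaw":0}]}}

```text
t: 4.38
tool_pos: [0.5975, 0.1163, 0.2516]
tool_rot: [-0.066, 2.196, -2.197]
contact_force: [-0.8, 1.1, -0.4]
opening: -0.0001
```

```bash
python3 - <<'E'
from h import *
d=eyes.get_image('side');F=frame(np.load('p.npy'));o=ctrl.get_obs();print(o['tool_pos'])
im=cv2.cvtColor(d['img'],cv2.COLOR_RGB2BGR);x0,y0=150,90
im=cv2.resize(im[y0:y0+220,x0:x0+220],None,fx=2.7,fy=2.7,interpolation=cv2.INTER_CUBIC)
for P,c in((o['tool_pos'],(0,0,255)),([.599,.1186,.1955],(0,255,0))):
    q=((proj(d,P)[0]-[x0,y0])*2.7).astype(int);cv2.circle(im,tuple(map(int,q)),3,c,-1)
cv2.imwrite('pics/a1.png',im)
E
```

```text
[0.59860448 0.11649153 0.25410196]
```

View pics/a1.png

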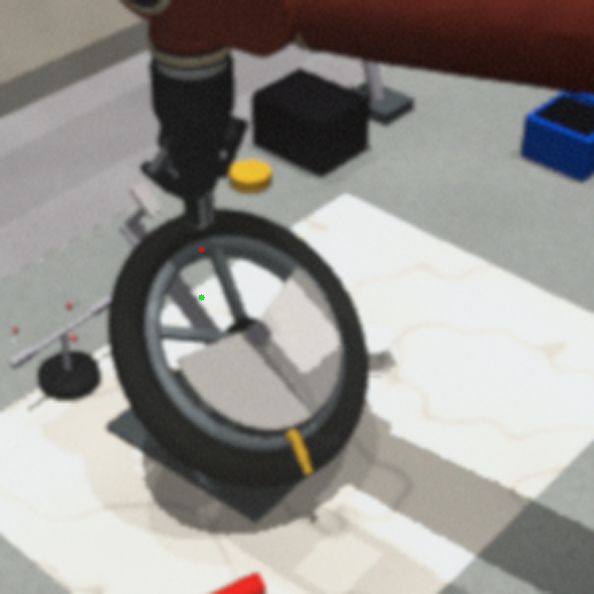

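{"op": "play_rows", "data": {"moves": [{"x":0,"y":0.3,"z":-1,"turn":0,"jaw":0},{"x":0,"y":0,"z":-1,"turn":0,"jaw":0},{"x":0,"y":0,"z":-1,"turn":0,"jaw":0},{"x":0,"y":0,"z":-0.5,"turn":0,"jaw":0},{"x":0,"y":0,"z":0,"turn":0,"jaw":0}]}}

```text
t: 4.85
tool_pos: [0.5982, 0.1204, 0.2176]
tool_rot: [-0.066, 2.194, -2.195]
contact_force: [-0.6, -0.1, -0.3]
opening: -0.0001
```

```bash
cat > look.py <<'E'
import sys
from h import *
n=sys.argv[1];cam=sys.argv[2] if len(sys.argv)>2 else 'side'
d=eyes.get_image(cam);F=frame(np.load('p.npy'));o=ctrl.get_obs();print(o['t'],o['tool_pos'],o['contact_force'])
w=o['tool_pos']-F[0];u,l,h=w@F[2],w@F[3],w@F[1];print('tip u,l,h mm',1e3*np.array([u,l,h]).round(4),'r,ang',np.hypot(u,l)*1e3,np.degrees(np.arctan2(l,u)))
for r in pinpoint(cam,'valve_tip')[:2]:
    e=[np.linalg.norm(proj(d,wp(F,.148,a/2,.025))[0]-r['point']) for a in range(-360,360)];print('valve',np.round(r['point'],1),round(r['score'],2),np.argmin(e)/2-180,round(min(e),1))
im=cv2.cvtColor(d['img'],cv2.COLOR_RGB2BGR);x0,y0=(150,100) if cam=='side' else (130,100)
im=cv2.resize(im[y0:y0+180,x0:x0+180],None,fx=3.3,fy=3.3,interpolation=cv2.INTER_CUBIC)
q=((proj(d,o['tool_pos'])[0]-[x0,y0])*3.3).astype(int);cv2.circle(im,tuple(map(int,q)),2,(0,0,255),-1)
cv2.imwrite(f'pics/{n}.png',im)
E
python3 look.py a2
```

```text
4.9 [0.59869066 0.12036097 0.21865013] [-0.03525962  0.13657926  0.54694573]
tip u,l,h mm [77.1 19.7 24.9] r,ang 79.56537759123363 14.340430761306923
```

View pics/a2.png

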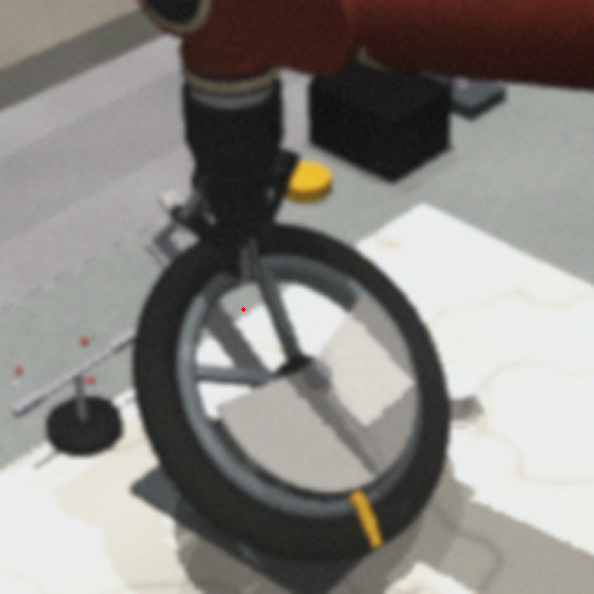

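{"op": "play_rows", "data": {"moves": [{"x":0,"y":0,"z":-0.8,"turn":0,"jaw":0},{"x":0,"y":0,"z":-0.8,"turn":0,"jaw":0},{"x":0,"y":0,"z":-0.7,"turn":0,"jaw":0},{"x":0,"y":0,"z":0,"turn":0,"jaw":0}]}}

```text
t: 5.28
tool_pos: [0.598, 0.1203, 0.1941]
tool_rot: [-0.066, 2.194, -2.195]
contact_force: [-1.3, -0.7, -0.3]
opening: 0.0002
```

```bash
python3 look.py a3
```

```text
5.3333 [0.59830326 0.12030294 0.19498447] [-0.34677353  0.22548879  0.07629542]
tip u,l,h mm [61.6 19.7  7.1] r,ang 64.64100063098051 17.716086544227498
valve [264.7 264. ] 0.45 161.0 0.2
valve [213.4 325.1] 0.21 126.5 65.7
```

View pics/a3.png

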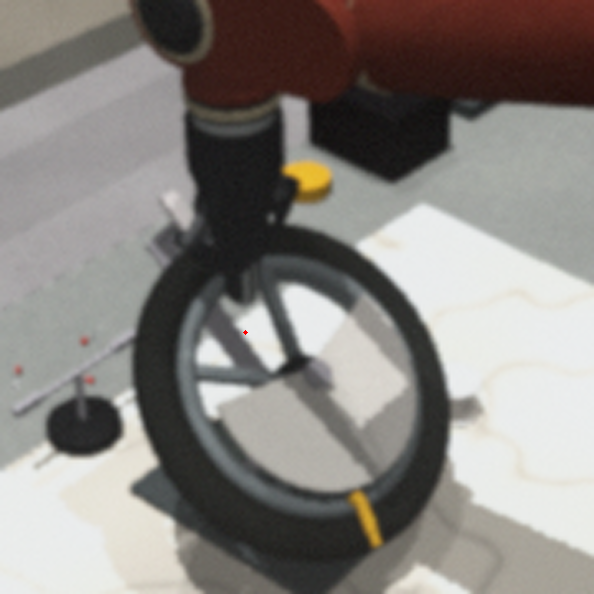

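```bash
python3 - <<'E'
from h import *
d=eyes.get_image('side');im=cv2.cvtColor(d['img'],cv2.COLOR_RGB2BGR)
a=im[150:220,195:265].astype(float);a=np.clip((a-60)*1.4,0,255).astype(np.uint8)
a=cv2.resize(a,None,fx=8,fy=8,interpolation=cv2.INTER_CUBIC)
q=(proj(d,ctrl.get_obs()['tool_pos'])[0]-[195,150])*8;cv2.circle(a,tuple(map(int,q)),3,(0,0,255),-1)
cv2.imwrite('pics/z1.png',a)
E
```

```text
(no output)
```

View pics/z1.png

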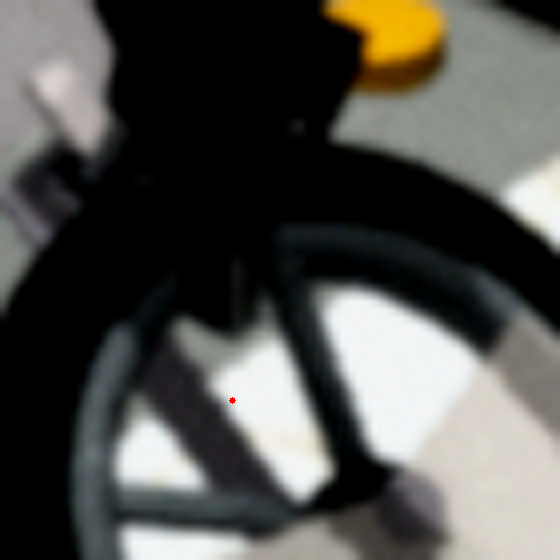

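```bash
python3 - <<'E'
from h import *
t=ctrl.get_obs()['tool_pos']
for c,(x0,y0) in (('side',(195,150)),('top',(170,130))):
    d=eyes.get_image(c)
    for z in (0,.01,.02,.03,.04): print(c,z,(proj(d,t+[0,0,z])[0]-[x0,y0])*8)
im=cv2.cvtColor(d['img'],cv2.COLOR_RGB2BGR)
a=im[130:200,170:240].astype(float);a=np.clip((a-30)*1.4,0,255).astype(np.uint8)
a=cv2.resize(a,None,fx=8,fy=8,interpolation=cv2.INTER_CUBIC)
q=(proj(d,t)[0]-[170,130])*8;cv2.circle(a,tuple(map(int,q)),3,(0,0,255),-1)
cv2.imwrite('pics/z2.png',a)
E
```

```text
side 0 [232.67864907 400.44686504]
side 0.01 [231.61574842 377.39762153]
side 0.02 [230.54245764 354.12306557]
side 0.03 [229.45862362 330.6198772 ]
side 0.04 [228.36409025 306.88467091]
top 0 [314.84600872 396.10770817]
top 0.01 [310.14455998 391.9988007 ]
top 0.02 [305.34016432 387.79992109]
top 0.03 [300.42940299 383.50808148]
top 0.04 [295.40870416 379.12016021]
```

View pics/z2.png

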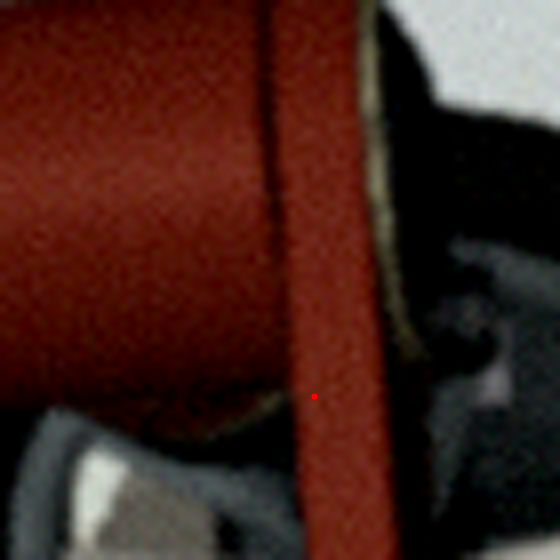

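```bash
python3 - <<'E'
from h import *
im=cv2.imread('pics/side0.png');im=cv2.resize(im,(512,384),interpolation=cv2.INTER_AREA)
d=eyes.get_image('side');now=cv2.cvtColor(d['img'],cv2.COLOR_RGB2BGR)
o=[]
for m in(im,now):
    a=m[170:225,200:250].astype(float);a=np.clip(a*1.0,0,255).astype(np.uint8)
    o.append(cv2.resize(a,None,fx=7,fy=7,interpolation=cv2.INTER_CUBIC))
cv2.imwrite('pics/z3.png',np.hstack(o))
E
```

```text
(no output)
```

View pics/z3.png

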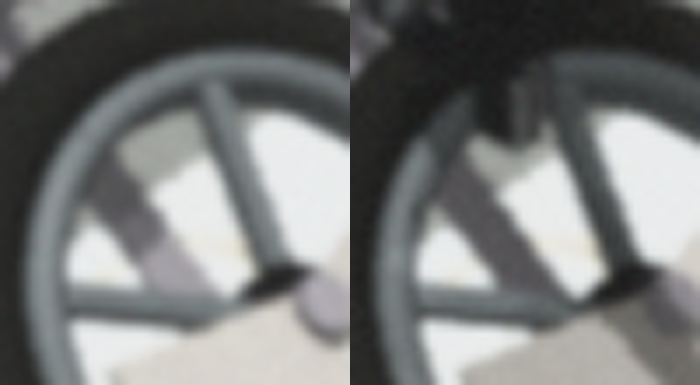

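{"op": "play_rows", "data": {"moves": [{"x":0.1,"y":-0.4,"z":0,"turn":0,"jaw":0},{"x":0.1,"y":-0.4,"z":0.1,"turn":0,"jaw":0},{"x":0.1,"y":-0.4,"z":0,"turn":0,"jaw":0},{"x":0,"y":-0.4,"z":0.1,"turn":0,"jaw":0},{"x":0,"y":-0.4,"z":0,"turn":0,"jaw":0}]}}

```text
t: 6.0
tool_pos: [0.6024, 0.0998, 0.1991]
tool_rot: [-0.061, 2.193, -2.193]
contact_force: [0.2, -0.4, 0.5]
opening: -0.0002
```

{"op": "play_rows", "data": {"moves": [{"x":0,"y":-0.4,"z":0,"turn":0,"jaw":0},{"x":0,"y":-0.4,"z":0,"turn":0,"jaw":0},{"x":-0.1,"y":-0.4,"z":-0.1,"turn":0,"jaw":0},{"x":0,"y":-0.4,"z":-0.1,"turn":0,"jaw":0}]}}

```text
t: 6.33
tool_pos: [0.6011, 0.084, 0.1967]
tool_rot: [-0.062, 2.193, -2.193]
contact_force: [0.1, 0.4, -0.6]
opening: -0.0003
```

```bash
python3 look.py a4
```

```text
6.3833 [0.60102317 0.08328203 0.1964026 ] [ 0.04779079 -0.17928094 -0.32275594]
tip u,l,h mm [ 63.  -17.4   7.7] r,ang 65.38146363287869 -15.474223267104078
valve [266.9 265.9] 0.43 162.5 2.4
```

View pics/a4.png

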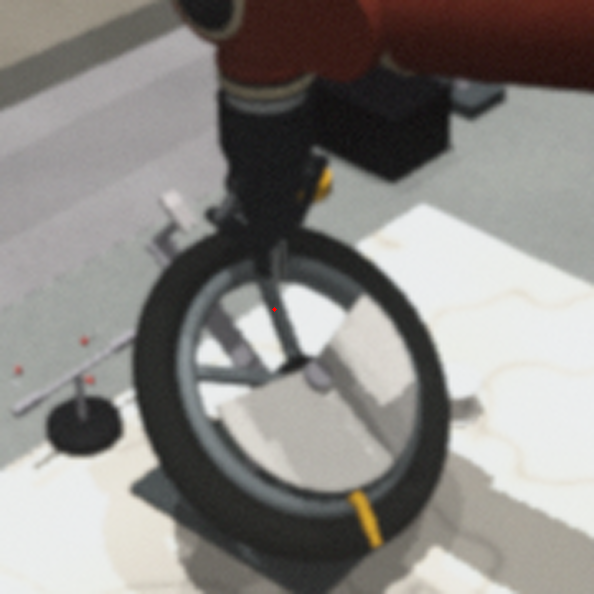

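```bash
python3 - <<'E'
from h import *
print(ctrl.grasp_offset,[a for a in dir(ctrl) if a[0]!='_'])
d=eyes.get_image('side');print(proj(d,[[0,0,0],[0.09,0,0],[-.09,0,0],[0,.09,0],[0,-.09,0]])*1.5)
t=ctrl.get_obs()['tool_pos']
for z in(0,.02,.03,.073,.1,.15,.2,.25):print(z,(proj(d,t+[0,0,z])[0]-[150,100])*3.3)
E
```

```text
0.0187 ['MotionError', 'get_obs', 'grasp_offset']
[[649.2849924  513.35911846]
 [599.80729049 482.82326121]
 [703.03209202 546.52989436]
 [623.56372057 549.81025393]
 [672.74795373 480.10836836]]
0 [273.49173028 309.62001823]
0.02 [272.90453749 290.64610471]
0.03 [272.60669054 281.02180024]
0.073 [271.29249701 238.55637042]
0.1 [270.43845543 210.95979348]
0.15 [268.79451529 157.83928814]
0.2 [267.064151   101.92616607]
0.25 [265.24036343  42.99426497]
```

{"op": "play_rows", "data": {"moves": [{"x":0.1,"y":1.2,"z":0.1,"turn":0,"jaw":0},{"x":-0.1,"y":1.2,"z":-0.1,"turn":0,"jaw":0},{"x":-0.2,"y":1.2,"z":-0.1,"turn":0,"jaw":0},{"x":0,"y":0,"z":-0.5,"turn":0,"jaw":0},{"x":0,"y":0,"z":-0.5,"turn":0,"jaw":0},{"x":0,"y":0,"z":-0.3,"turn":0,"jaw":0},{"x":0,"y":0,"z":0,"turn":0,"jaw":0}]}}

```text
t: 7.07
tool_pos: [0.5984, 0.1203, 0.1811]
tool_rot: [-0.065, 2.194, -2.194]
contact_force: [-1.1, 0.5, -0.1]
opening: -0.0002
```

```bash
python3 look.py a5
```

```text
7.1167 [0.5986817  0.12016932 0.18171198] [-0.10451182  1.01370069 -0.29775425]
tip u,l,h mm [53.3 19.5 -3.4] r,ang 56.78684851918217 20.100812449743355
valve [214.4 326.2] 0.68 127.0 66.4
valve [265.2 264.5] 0.53 161.5 0.5
```

View pics/a5.png

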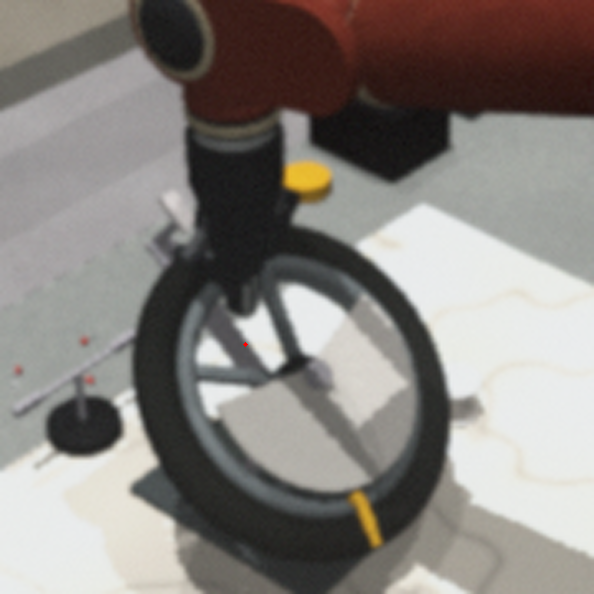

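{"op": "play_rows", "data": {"moves": [{"x":0,"y":0,"z":-0.3,"turn":0,"jaw":0},{"x":0,"y":0,"z":-0.3,"turn":0,"jaw":0},{"x":0,"y":0,"z":-0.2,"turn":0,"jaw":0}]}}

```text
t: 7.42
tool_pos: [0.5992, 0.1201, 0.1745]
tool_rot: [-0.062, 2.193, -2.193]
contact_force: [0.3, -0.7, -0.1]
opening: 0.0002
```

{"op": "play_rows", "data": {"moves": [{"x":0,"y":0,"z":-0.2,"turn":0,"jaw":0},{"x":0,"y":0,"z":-0.2,"turn":0,"jaw":0},{"x":0,"y":0,"z":-0.2,"turn":0,"jaw":0}]}}

```text
t: 7.67
tool_pos: [0.5992, 0.1203, 0.1686]
tool_rot: [-0.062, 2.193, -2.193]
contact_force: [0.2, -0.2, 0.1]
opening: -0.0
```

```bash
python3 look.py a6
```

```text
7.7167 [0.5989429  0.12030069 0.16805126] [-0.0063724  -0.0474505  -0.36951211]
tip u,l,h mm [ 44.8  19.6 -14. ] r,ang 48.8694192326168 23.687188788178215
valve [263.6 267. ] 0.42 158.5 2.4
```

View pics/a6.png

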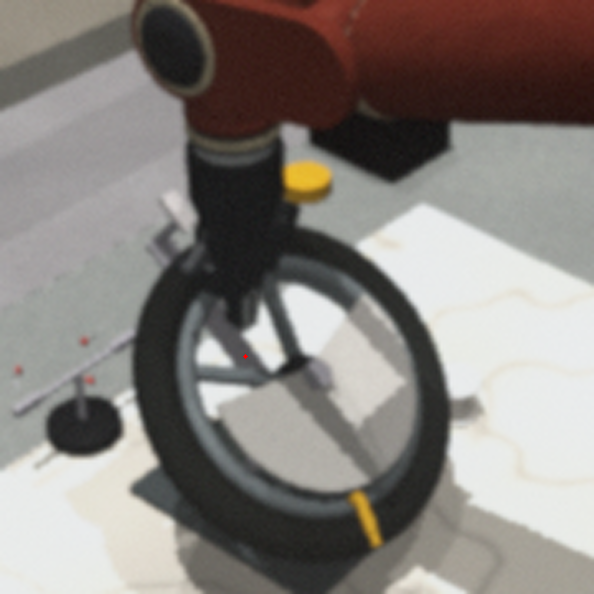

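{"op": "play_rows", "data": {"moves": [{"x":0.1,"y":-0.4,"z":0,"turn":0,"jaw":0},{"x":0.1,"y":-0.4,"z":0.1,"turn":0,"jaw":0},{"x":0.1,"y":-0.4,"z":0,"turn":0,"jaw":0},{"x":0,"y":-0.4,"z":0.1,"turn":0,"jaw":0},{"x":0,"y":-0.4,"z":0,"turn":0,"jaw":0},{"x":0,"y":-0.4,"z":0,"turn":0,"jaw":0}]}}

```text
t: 8.27
tool_pos: [0.6024, 0.0958, 0.171]
tool_rot: [-0.061, 2.193, -2.193]
contact_force: [0.4, 0.7, 0.9]
opening: 0.0004
```

{"op": "play_rows", "data": {"moves": [{"x":0,"y":-0.4,"z":0,"turn":0,"jaw":0},{"x":-0.1,"y":-0.4,"z":-0.1,"turn":0,"jaw":0},{"x":0,"y":-0.4,"z":-0.1,"turn":0,"jaw":0}]}}

```text
t: 8.52
tool_pos: [0.6013, 0.085, 0.1693]
tool_rot: [-0.061, 2.195, -2.19]
contact_force: [-1.9, 4.3, 2.1]
opening: 0.0002
```

```bash
python3 look.py a7
```

```text
8.5667 [0.60099082 0.08387966 0.16888464] [-0.99496783  1.20979993  1.33753525]
tip u,l,h mm [ 45.3 -16.8 -13.4] r,ang 48.352887170447296 -20.388774575254754
valve [260.6 267. ] 0.63 155.0 1.6
valve [285.9 226.1] 0.59 -137.5 4.5
```

View pics/a7.png

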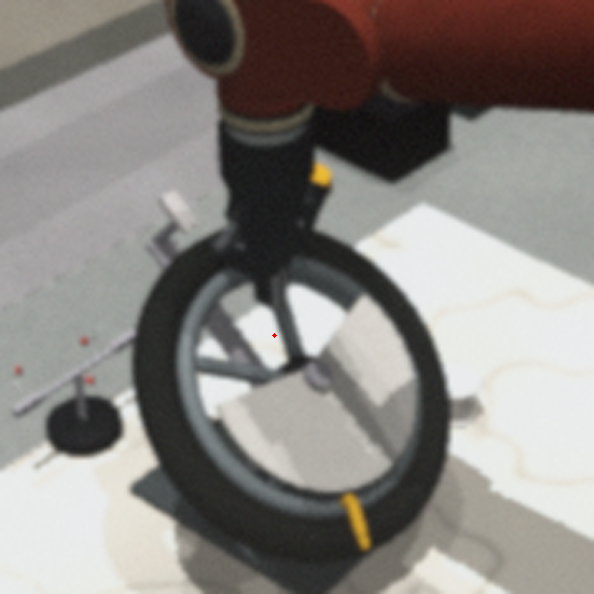

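{"op": "play_rows", "data": {"moves": [{"x":-0.1,"y":-0.5,"z":-0.1,"turn":0,"jaw":0},{"x":-0.1,"y":-0.5,"z":-0.1,"turn":0,"jaw":0},{"x":-0.2,"y":-0.5,"z":-0.2,"turn":0,"jaw":0},{"x":-0.2,"y":-0.5,"z":-0.2,"turn":0,"jaw":0},{"x":-0.2,"y":-0.4,"z":-0.2,"turn":0,"jaw":0}]}}

```text
t: 9.03
tool_pos: [0.593, 0.0603, 0.1606]
tool_rot: [-0.062, 2.193, -2.192]
contact_force: [-0.0, 4.9, 1.1]
opening: 0.0003
```

{"op": "play_rows", "data": {"moves": [{"x":-0.3,"y":-0.4,"z":-0.2,"turn":0,"jaw":0},{"x":-0.3,"y":-0.4,"z":-0.3,"turn":0,"jaw":0},{"x":-0.3,"y":-0.4,"z":-0.2,"turn":0,"jaw":0}]}}

```text
t: 9.28
tool_pos: [0.5842, 0.0478, 0.1539]
tool_rot: [-0.061, 2.192, -2.193]
contact_force: [0.3, 3.6, 1.7]
opening: -0.0002
```

```bash
python3 look.py a8
```

```text
9.3333 [0.58323949 0.04687812 0.15322393] [-0.72634488  1.20268954  0.82511863]
tip u,l,h mm [ 20.1 -52.8 -12.7] r,ang 56.52128691542389 -69.1425883340407
valve [232.1 264.4] 0.39 123.0 2.3
```

View pics/a8.png

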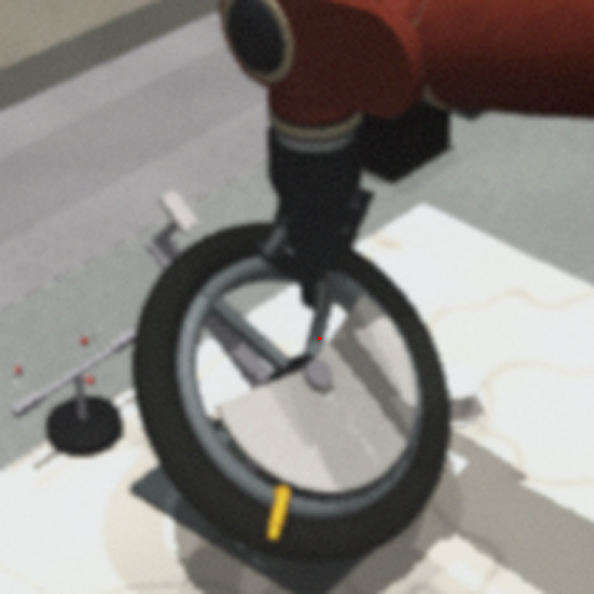

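{"op": "play_rows", "data": {"moves": [{"x":0.1,"y":0.3,"z":0.6,"turn":0,"jaw":0},{"x":0,"y":0,"z":2,"turn":0,"jaw":0},{"x":0,"y":0,"z":2.5,"turn":0,"jaw":0},{"x":0.5,"y":3,"z":0,"turn":0,"jaw":0},{"x":0,"y":3.5,"z":0,"turn":0,"jaw":0},{"x":-0.4,"y":3.2,"z":0,"turn":0,"jaw":0},{"x":0,"y":0,"z":0,"turn":0,"jaw":0}]}}

```text
t: 9.97
tool_pos: [0.5856, 0.1524, 0.205]
tool_rot: [-0.067, 2.192, -2.19]
contact_force: [-0.0, -0.1, -0.9]
opening: 0.0004
```

```bash
python3 look.py a9
```

```text
10.0167 [0.58588415 0.15015297 0.20479769] [-0.15122298 -0.3619278  -0.05800134]
tip u,l,h mm [59.6 50.2 21.5] r,ang 77.92605726153656 40.06420304896578
valve [229.9 262.1] 0.51 120.0 1.2
valve [211.5 326.2] 0.37 125.5 67.4
```

View pics/a9.png

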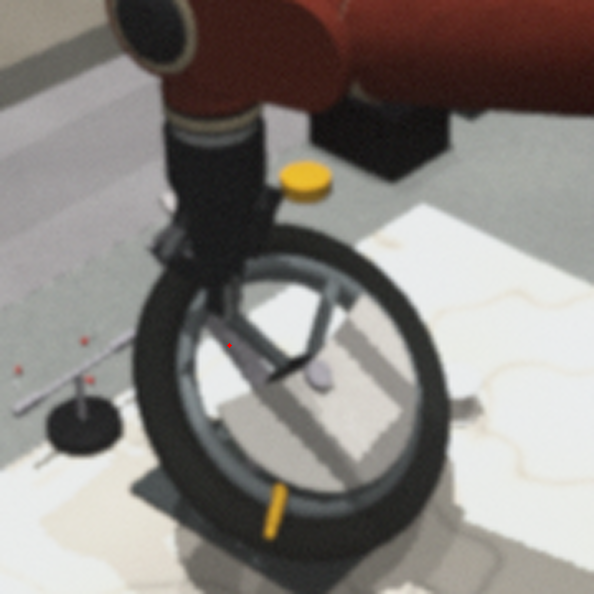

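{"op": "play_rows", "data": {"moves": [{"x":0,"y":-0.3,"z":-1.2,"turn":0,"jaw":0},{"x":0,"y":0,"z":-1.2,"turn":0,"jaw":0},{"x":0,"y":0,"z":-1.2,"turn":0,"jaw":0},{"x":0,"y":0,"z":-1.1,"turn":0,"jaw":0},{"x":0,"y":0,"z":0,"turn":0,"jaw":0}]}}

```text
t: 10.48
tool_pos: [0.5838, 0.1443, 0.153]
tool_rot: [-0.068, 2.196, -2.198]
contact_force: [-0.2, -0.1, -1.0]
opening: -0.0002
```

```bash
python3 look.py a10
```

```text
10.5333 [0.58463488 0.14455736 0.15471959] [-0.06380924 -0.12059356 -0.43326532]
tip u,l,h mm [ 26.3  44.6 -15.9] r,ang 51.78863390512649 59.533872196617025
valve [232.1 262.6] 0.56 122.5 0.7
```

View pics/a10.png

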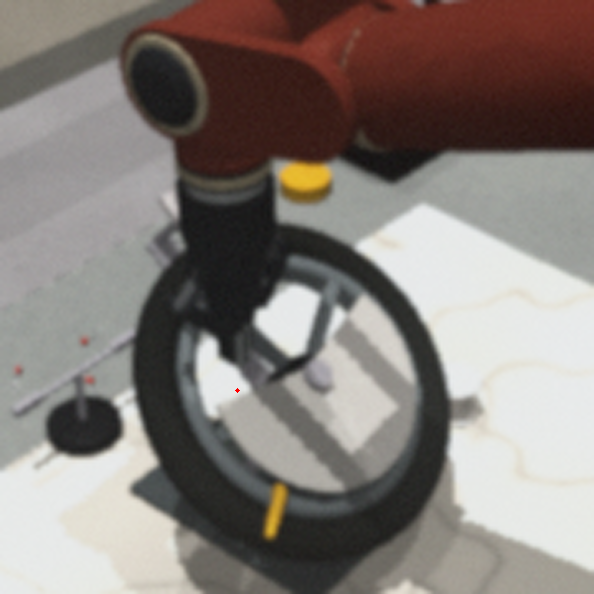

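{"op": "play_rows", "data": {"moves": [{"x":0.4,"y":-0.4,"z":0.4,"turn":0,"jaw":0},{"x":0.3,"y":-0.4,"z":0.3,"turn":0,"jaw":0},{"x":0.2,"y":-0.4,"z":0.1,"turn":0,"jaw":0},{"x":0.2,"y":-0.5,"z":0.2,"turn":0,"jaw":0},{"x":0.2,"y":-0.5,"z":0.1,"turn":0,"jaw":0},{"x":0.2,"y":-0.5,"z":0.1,"turn":0,"jaw":0}]}}

```text
t: 11.08
tool_pos: [0.5996, 0.1189, 0.1703]
tool_rot: [-0.067, 2.197, -2.193]
contact_force: [-9.3, 3.4, 2.3]
opening: -0.0001
```

{"op": "play_rows", "data": {"moves": [{"x":0.1,"y":-0.4,"z":0.1,"turn":0,"jaw":0},{"x":0.1,"y":-0.5,"z":0.1,"turn":0,"jaw":0},{"x":0.1,"y":-0.4,"z":0,"turn":0,"jaw":0},{"x":0,"y":-0.5,"z":0,"turn":0,"jaw":0},{"x":0,"y":-0.4,"z":0,"turn":0,"jaw":0},{"x":0,"y":-0.5,"z":-0.1,"turn":0,"jaw":0}]}}

```text
t: 11.58
tool_pos: [0.6017, 0.093, 0.1707]
tool_rot: [-0.07, 2.2, -2.191]
contact_force: [-10.7, 5.8, 3.8]
opening: 0.0
```

```bash
python3 look.py a11
```

```text
11.6333 [0.60170651 0.09157102 0.17055563] [-9.68130214  3.44305436  1.7079955 ]
tip u,l,h mm [ 47.3  -9.2 -12.8] r,ang 48.15635210108518 -11.019895176409552
valve [208.7 244.6] 0.38 92.5 1.0
valve [244.5 216.2] 0.21 -100.0 43.5
```

View pics/a11.png

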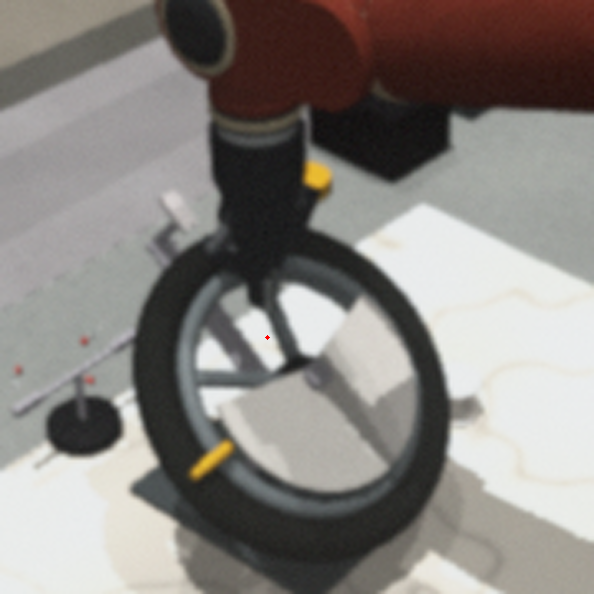

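{"op": "play_rows", "data": {"moves": [{"x":-0.3,"y":0,"z":-0.1,"turn":0,"jaw":0},{"x":-0.3,"y":0,"z":-0.1,"turn":0,"jaw":0}]}}

```text
t: 11.85
tool_pos: [0.5998, 0.0917, 0.1704]
tool_rot: [-0.057, 2.192, -2.189]
contact_force: [2.0, 2.8, 2.6]
opening: 0.0003
```

{"op": "play_rows", "data": {"moves": [{"x":-0.1,"y":-0.4,"z":-0.1,"turn":0,"jaw":0},{"x":-0.1,"y":-0.4,"z":-0.1,"turn":0,"jaw":0}]}}

```text
t: 12.02
tool_pos: [0.598, 0.084, 0.1689]
tool_rot: [-0.056, 2.191, -2.188]
contact_force: [3.1, 2.1, 2.8]
opening: 0.0001
```

```bash
python3 look.py a12
```

```text
12.0667 [0.59740126 0.08272021 0.16833833] [1.21628906 0.27350389 0.93526954]
tip u,l,h mm [ 42.2 -17.8 -11.5] r,ang 45.78270447428517 -22.888035472820647
```

{"op": "play_rows", "data": {"moves": [{"x":-0.1,"y":-0.5,"z":-0.1,"turn":0,"jaw":0},{"x":-0.2,"y":-0.5,"z":-0.2,"turn":0,"jaw":0},{"x":-0.2,"y":-0.5,"z":-0.2,"turn":0,"jaw":0},{"x":-0.2,"y":-0.4,"z":-0.2,"turn":0,"jaw":0},{"x":-0.2,"y":-0.4,"z":-0.2,"turn":0,"jaw":0}]}}

```text
t: 12.53
tool_pos: [0.5874, 0.0596, 0.1582]
tool_rot: [-0.061, 2.192, -2.193]
contact_force: [2.0, 1.9, 5.8]
opening: -0.0001
```

{"op": "play_rows", "data": {"moves": [{"x":-0.3,"y":-0.4,"z":-0.3,"turn":0,"jaw":0},{"x":-0.3,"y":-0.4,"z":-0.2,"turn":0,"jaw":0},{"x":-0.2,"y":-0.3,"z":-0.2,"turn":0,"jaw":0}]}}

```text
t: 12.78
tool_pos: [0.5787, 0.0487, 0.1507]
tool_rot: [-0.062, 2.193, -2.194]
contact_force: [0.8, 2.1, 5.6]
opening: 0.0001
```

```bash
python3 look.py a13
```

```text
12.8333 [0.57789698 0.04815904 0.14994381] [-0.40390264 -0.08528626  3.39100713]
tip u,l,h mm [ 14.  -51.2 -11.8] r,ang 53.11877449719821 -74.73756114758501
valve [194.6 206. ] 0.48 51.0 0.8
```

View pics/a13.png

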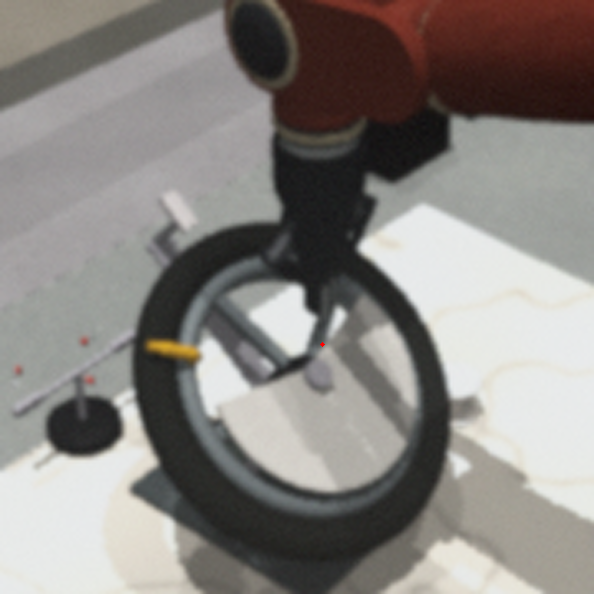

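{"op": "play_rows", "data": {"moves": [{"x":0.1,"y":0.3,"z":0.6,"turn":0,"jaw":0},{"x":0,"y":0,"z":2,"turn":0,"jaw":0},{"x":0,"y":0,"z":2.8,"turn":0,"jaw":0},{"x":0.6,"y":2.6,"z":0.4,"turn":0,"jaw":0},{"x":0.4,"y":3,"z":0,"turn":0,"jaw":0},{"x":0.2,"y":2.6,"z":0,"turn":0,"jaw":0},{"x":0,"y":0,"z":0,"turn":0,"jaw":0},{"x":0,"y":0,"z":0,"turn":0,"jaw":0}]}}

```text
t: 13.55
tool_pos: [0.5914, 0.1353, 0.2076]
tool_rot: [-0.067, 2.192, -2.194]
contact_force: [0.5, 0.1, 0.2]
opening: -0.0002
```

```bash
python3 look.py a14
```

```text
13.6 [0.59149011 0.13440209 0.20765936] [-0.31263751 -0.52277718 -0.11736807]
tip u,l,h mm [65.1 34.1 20.6] r,ang 73.50405045900631 27.659729387813602
valve [197.1 204.3] 0.51 49.0 1.7
```

View pics/a14.png

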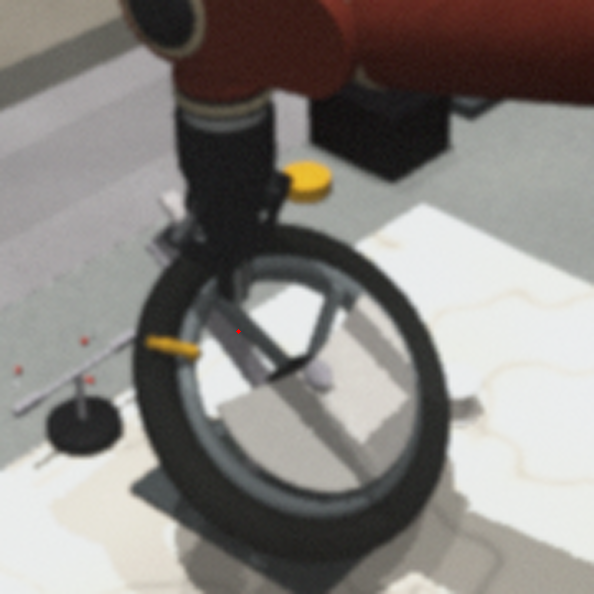

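{"op": "play_rows", "data": {"moves": [{"x":-0.3,"y":0.5,"z":-1.2,"turn":0,"jaw":0},{"x":-0.1,"y":0,"z":-1.2,"turn":0,"jaw":0},{"x":0,"y":0,"z":-1.2,"turn":0,"jaw":0},{"x":0,"y":0,"z":-1,"turn":0,"jaw":0},{"x":0,"y":0,"z":0,"turn":0,"jaw":0}]}}

```text
t: 14.07
tool_pos: [0.5859, 0.1387, 0.1583]
tool_rot: [-0.069, 2.196, -2.197]
contact_force: [0.2, 0.6, 0.0]
opening: -0.0
```

```bash
python3 look.py a15
```

```text
14.1167 [0.58668094 0.13885464 0.15995597] [ 0.09803859  0.2043384  -0.73275381]
tip u,l,h mm [ 30.9  38.8 -13. ] r,ang 49.656588245773456 51.44457644917402
valve [198.4 204. ] 0.55 48.5 3.0
```

View pics/a15.png

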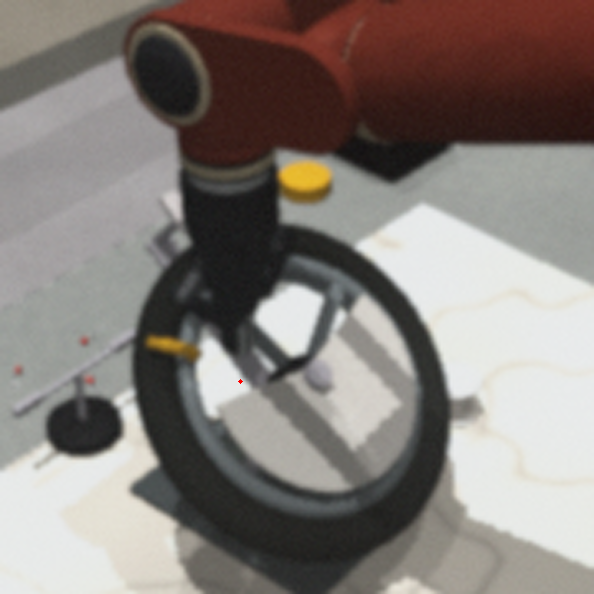

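{"op": "play_rows", "data": {"moves": [{"x":0.3,"y":-0.4,"z":0.2,"turn":0,"jaw":0},{"x":0.2,"y":-0.5,"z":0.2,"turn":0,"jaw":0},{"x":0.2,"y":-0.5,"z":0.1,"turn":0,"jaw":0},{"x":0.2,"y":-0.4,"z":0.1,"turn":0,"jaw":0}]}}

```text
t: 14.5
tool_pos: [0.597, 0.1215, 0.1693]
tool_rot: [-0.063, 2.195, -2.192]
contact_force: [-4.6, 4.1, -0.9]
opening: -0.0
```

{"op": "play_rows", "data": {"moves": [{"x":0.1,"y":-0.5,"z":0.1,"turn":0,"jaw":0},{"x":0.1,"y":-0.5,"z":0.1,"turn":0,"jaw":0},{"x":0.1,"y":-0.4,"z":0,"turn":0,"jaw":0},{"x":0,"y":-0.4,"z":0,"turn":0,"jaw":0}]}}

```text
t: 14.83
tool_pos: [0.6001, 0.1033, 0.1708]
tool_rot: [-0.062, 2.194, -2.192]
contact_force: [-1.6, 4.4, -1.9]
opening: -0.0003
```

```bash
python3 look.py a16
```

```text
14.8833 [0.60039587 0.10225082 0.17083722] [-0.17470457  0.84120079 -0.56761787]
tip u,l,h mm [ 46.9   1.5 -12.1] r,ang 46.92074400877176 1.8693082693584444
valve [200.5 187.6] 0.46 29.0 1.7
```

View pics/a16.png

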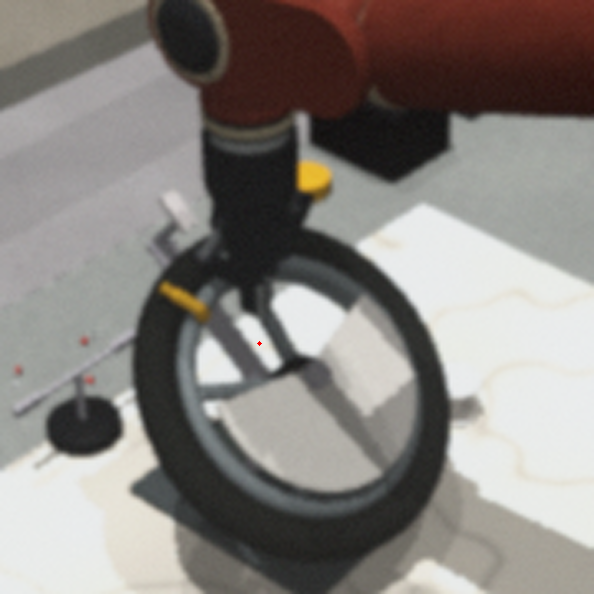

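{"op": "play_rows", "data": {"moves": [{"x":-0.2,"y":-0.4,"z":-0.1,"turn":0,"jaw":0},{"x":-0.1,"y":-0.4,"z":0,"turn":0,"jaw":0},{"x":-0.1,"y":-0.4,"z":-0.1,"turn":0,"jaw":0}]}}

```text
t: 15.18
tool_pos: [0.5979, 0.0915, 0.1703]
tool_rot: [-0.057, 2.191, -2.19]
contact_force: [2.2, 4.0, 1.8]
opening: -0.0001
```

{"op": "play_rows", "data": {"moves": [{"x":-0.1,"y":-0.4,"z":-0.1,"turn":0,"jaw":0},{"x":0,"y":0,"z":0,"turn":0,"jaw":0}]}}

```text
t: 15.35
tool_pos: [0.5958, 0.0861, 0.1687]
tool_rot: [-0.059, 2.191, -2.194]
contact_force: [0.1, 1.2, 1.0]
opening: -0.0
```

```bash
python3 look.py a17
```

```text
15.4 [0.59553422 0.08629631 0.16846829] [0.83505908 0.90257747 1.79153041]
tip u,l,h mm [ 41.  -14.1 -10.3] r,ang 43.352304841217844 -19.02663345424681
valve [240.1 216.5] 0.65 86.5 41.0
valve [205.5 177.7] 0.59 15.0 1.0
```

View pics/a17.png

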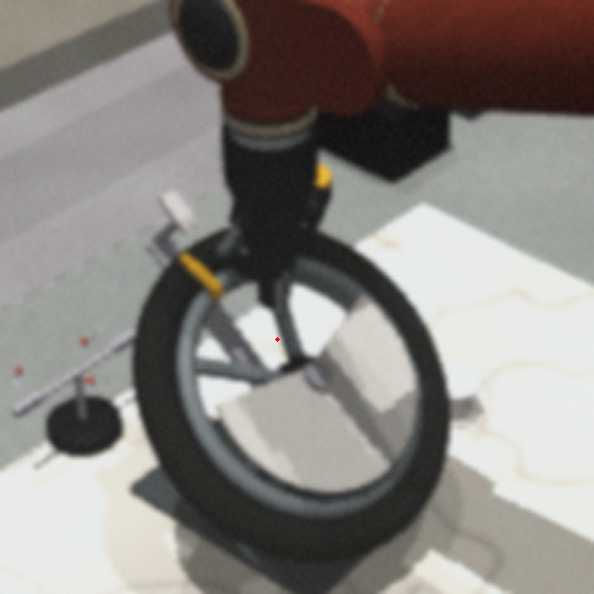

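{"op": "play_rows", "data": {"moves": [{"x":-0.1,"y":-0.4,"z":-0.1,"turn":0,"jaw":0},{"x":-0.1,"y":-0.4,"z":-0.1,"turn":0,"jaw":0},{"x":0,"y":0,"z":0,"turn":0,"jaw":0}]}}

```text
t: 15.7
tool_pos: [0.5931, 0.0785, 0.1658]
tool_rot: [-0.062, 2.192, -2.194]
contact_force: [0.2, 0.5, 2.8]
opening: -0.0001
```

```bash
python3 look.py a18
```

```text
15.75 [0.59307367 0.07854958 0.16578471] [0.13286898 1.87684215 2.43353894]
tip u,l,h mm [ 37.1 -21.7 -10.5] r,ang 42.95493322514515 -30.394738615107265
valve [211.9 174.4] 0.5 5.5 3.2
```

View pics/a18.png

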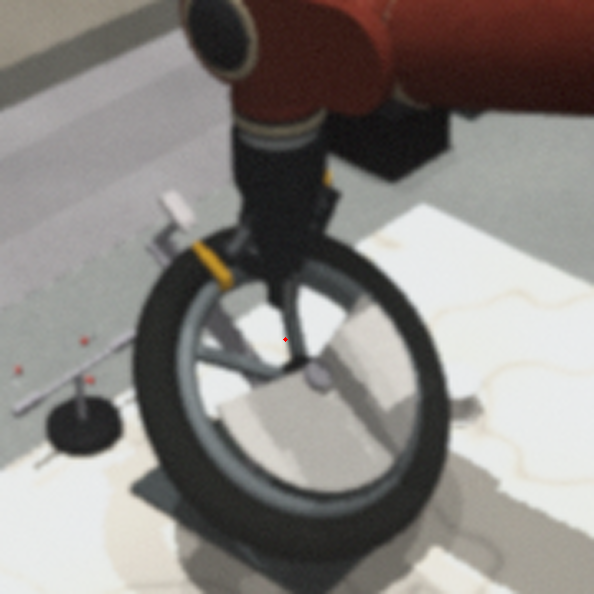

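{"op": "play_rows", "data": {"moves": [{"x":0,"y":0.3,"z":0.3,"turn":0,"jaw":0},{"x":0,"y":0,"z":2,"turn":0,"jaw":0},{"x":0,"y":0,"z":4,"turn":0,"jaw":0},{"x":0,"y":0,"z":4,"turn":0,"jaw":0},{"x":0,"y":0,"z":4,"turn":0,"jaw":0},{"x":0,"y":-4,"z":0,"turn":0,"jaw":0},{"x":0,"y":-4,"z":0,"turn":0,"jaw":0},{"x":0,"y":-4,"z":0,"turn":0,"jaw":0}]}}

```text
t: 16.47
tool_pos: [0.5929, -0.0385, 0.3095]
tool_rot: [-0.064, 2.191, -2.193]
contact_force: [1.1, -0.0, 0.1]
opening: 0.0003
```

{"op": "play_rows", "data": {"moves": [{"x":0,"y":-4,"z":0,"turn":0,"jaw":0},{"x":0,"y":-4,"z":0,"turn":0,"jaw":0},{"x":0,"y":-4,"z":0,"turn":0,"jaw":0},{"x":0,"y":-4,"z":0,"turn":0,"jaw":0},{"x":0,"y":-4,"z":0,"turn":0,"jaw":0},{"x":0,"y":-4,"z":0,"turn":0,"jaw":0},{"x":0,"y":0,"z":0,"turn":0,"jaw":0}]}}

```text
t: 17.05
tool_pos: [0.5913, -0.284, 0.3065]
tool_rot: [-0.059, 2.197, -2.2]
contact_force: [-0.8, 1.0, -0.7]
opening: -0.0003
```

```bash
cat > meas.py <<'E'
from h import *
import sys,pickle
n=sys.argv[1]
D={c:eyes.get_image(c) for c in('side','top')}
M={}
for c in D:
    for q in('tyre','tongue','valve','guard','hub','wheel','spokes'):
        try:
            r=regions_of(c,q)
            if r: M[c,q]=r[0]['pixels'];print(c,q,round(r[0]['score'],2),r[0]['pixels'].sum(),np.round(r[0]['point'],1))
        except Exception as e: print(q,str(e)[:80])
pickle.dump((D,M),open(n+'.pkl','wb'))
for c in D:
    im=cv2.cvtColor(D[c]['img'],cv2.COLOR_RGB2BGR);x0,y0=(170,130) if c=='side' else (130,100)
    cv2.imwrite(f'pics/{n}_{c}.png',cv2.resize(im[y0:y0+160,x0:x0+160],None,fx=3.6,fy=3.6,interpolation=cv2.INTER_CUBIC))
E
python3 meas.py m1
```

```text
side tyre 0.74 4178 [218.3 231.5]
side tongue 0.82 8109 [236.  221.6]
side valve 0.4 67 [215.2 179.6]
side guard 0.97 7793 [237.  223.1]
side hub 0.7 4782 [236.7 213.9]
side wheel 0.85 4786 [231.1 215.2]
side spokes 0.74 316 [237.7 200.9]
top tyre 0.72 5591 [223.5 165.7]
top tongue 0.77 10350 [221.9 196.9]
top valve 0.47 77 [204.8 163.4]
top guard 0.56 10351 [220.8 198.7]
top hub 0.89 6007 [225.6 187.3]
top wheel 0.8 6082 [220.4 187. ]
top spokes 0.66 384 [204.  187.5]
```

View pics/m1_top.png

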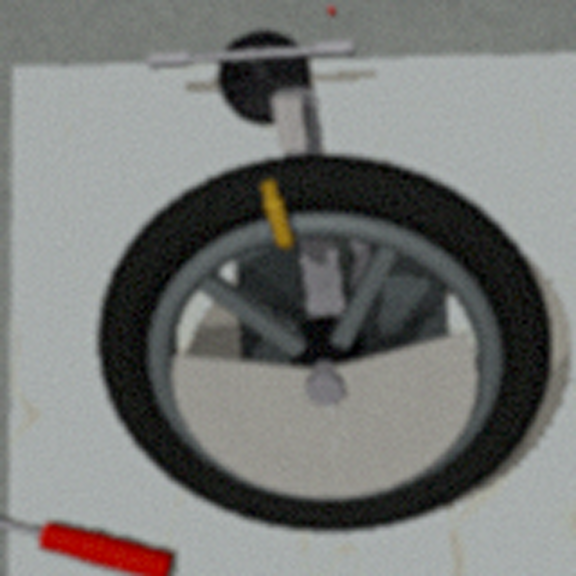

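View pics/m1_side.png

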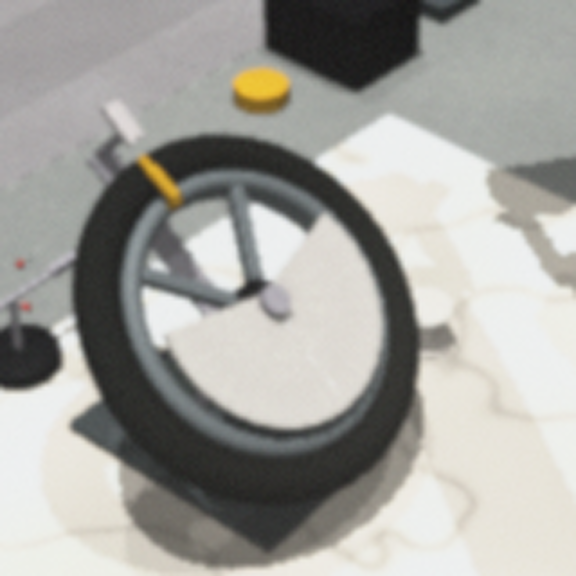

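```bash
cat > fit2.py <<'E'
from h import *
import pickle,sys
D,M=pickle.load(open('m1.pkl','rb'))
Z=lambda c,x,y:np.array([x,y])/3.6+((170,130) if c=='side' else (130,100))
# manual corner readings: (cam, pixel, r, ang, h)
O=[('side',Z('side',165,338),.098,70,.028),('side',Z('side',327,211),.098,-70,.028),('side',Z('side',277,302),0,0,.036),
('top',Z('top',172,354),.098,70,.028),('top',Z('top',475,335),.098,-70,.028),('top',Z('top',326,385),0,0,.036),
('top',Z('top',288,91),.195,0,0),('side',Z('side',111,107),.195,0,0)]
# tyre outline extremes: use contour of dark wheel
def res(p):
    F=frame(p[:3]);return np.concatenate([proj(D[c],wp(F,r,a,h))[0]-o for c,o,r,a,h in O])
s=least_squares(res,[.557,.098,.05],loss='soft_l1');print(s.x,np.degrees(s.x[2]));print(res(s.x).reshape(-1,2).round(1))
J=s.jac;print('sd(1px)',np.sqrt(np.diag(np.linalg.inv(J.T@J))))
np.save('p2.npy',s.x);F=frame(s.x)
def orange(c,D=D):
    hsv=cv2.cvtColor(D[c]['img'],cv2.COLOR_RGB2HSV);m=cv2.inRange(hsv,(12,110,70),(32,255,255))
    P=proj(D[c],wp(F,0,0,0))[0];yy,xx=np.nonzero(m);k=np.hypot(xx-P[0],yy-P[1])<75;return np.c_[xx[k],yy[k]].astype(float)
A=np.radians(1)
for c in D:
    pts=orange(c);n=len(pts)
    cen=pts.mean(0)
    e=[np.linalg.norm(proj(D[c],wp(F,.127,a/4,.027))[0]-cen) for a in range(-720,720)];i=np.argmin(e)
    w=pts-cen;v=np.linalg.svd(w)[2][0]
    print(c,n,cen.round(1),'valve angle by centroid',i/4-180,'miss px',round(e[i],1),'len px',np.ptp(w@v).round(1))
for c in D:
    im=cv2.cvtColor(D[c]['img'],cv2.COLOR_RGB2BGR);x0,y0=(170,130) if c=='side' else (130,100)
    im=cv2.resize(im[y0:y0+160,x0:x0+160],None,fx=3.6,fy=3.6,interpolation=cv2.INTER_CUBIC)
    def dr(pts,col):
        q=((proj(D[c],np.array(pts))-[x0,y0]+.5)*3.6).astype(int);cv2.polylines(im,[q.reshape(-1,1,2)],False,col,1)
    R=range(0,361,5)
    dr([wp(F,.15,a,0) for a in R],(0,0,255));dr([wp(F,.1,a,.018) for a in R],(0,255,0))
    dr([wp(F,0,0,.028)]+[wp(F,.098,a,.028) for a in range(70,291,5)]+[wp(F,0,0,.028)],(255,0,0))
    dr([wp(F,.161,0,0),wp(F,.195,0,0)],(255,0,255));dr([wp(F,.106,0,.025),wp(F,.148,0,.025)],(255,255,0))
    cv2.imwrite(f'pics/f2_{c}.png',im)
E
python3 fit2.py
```

```text
[0.55449149 0.09986988 0.04683668] 2.6835442944684194
[[-0.1 -3.5]
 [-0.6 -0.7]
 [ 0.7 -1.5]
 [ 0.6 -0.1]
 [-3.2 -0. ]
 [-0.6  2.4]
 [ 0.5  0.6]
 [-0.9 -0.1]]
sd(1px) [0.00119841 0.00139481 0.01119582]
side 240 [232.  163.6] valve angle by centroid -22.75 miss px 7.3 len px 47.8
top 100 [206.4 159.2] valve angle by centroid 6.75 miss px 1.8 len px 19.3
```

View pics/f2_top.png

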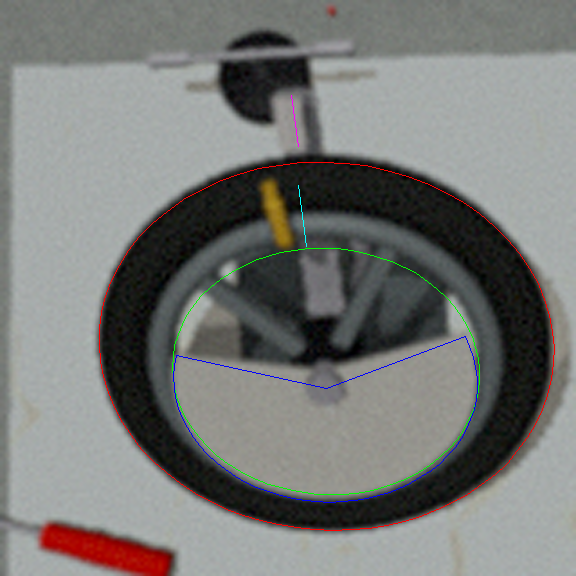

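View pics/f2_side.png

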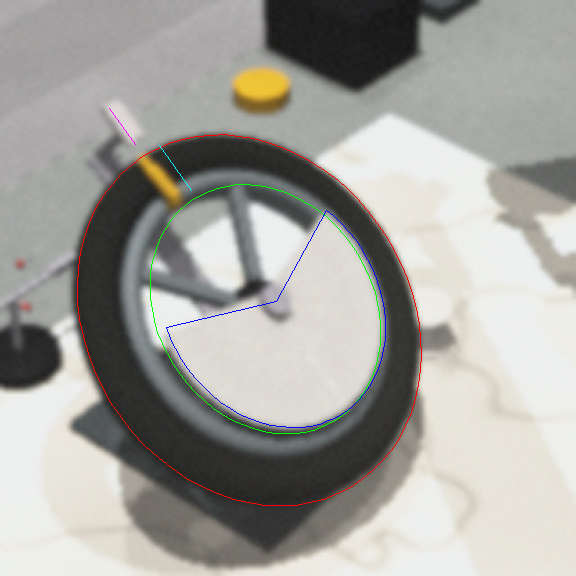

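```bash
python3 - <<'E'
from h import *
import pickle
D,M=pickle.load(open('m1.pkl','rb'));F=frame(np.load('p2.npy'))
o=[]
for c,(x0,y0) in (('top',(190,112)),('side',(190,148))):
    im=cv2.cvtColor(D[c]['img'],cv2.COLOR_RGB2BGR)[y0:y0+45,x0:x0+45];im=cv2.resize(im,None,fx=9,fy=9,interpolation=cv2.INTER_CUBIC)
    for h,col in((0,(255,0,255)),(.006,(0,255,0))):
        for s in(-.008,.008):
            q=((proj(D[c],np.array([wp(F,r,0,h)+F[3]*s for r in(.161,.195)]))-[x0,y0]+.5)*9).astype(int);cv2.polylines(im,[q.reshape(-1,1,2)],False,col,1)
    o.append(im)
cv2.imwrite('pics/z5.png',np.hstack(o)[:, :800])
E
```

```text
(no output)
```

View pics/z5.png

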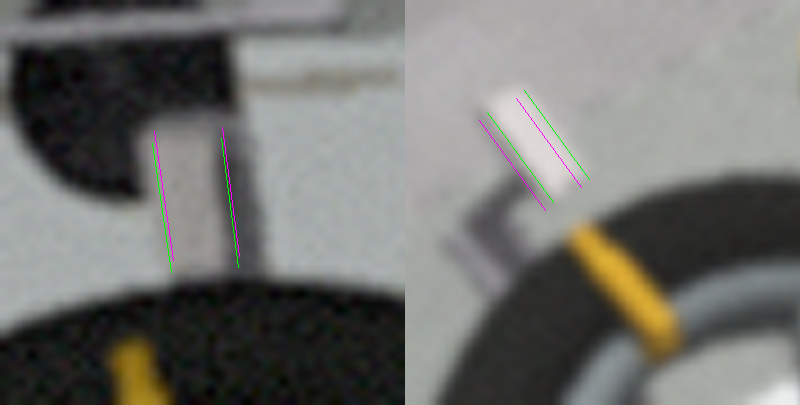

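```bash
cat > va.py <<'E'
import sys,pickle
from h import *
n=sys.argv[1];D,M=pickle.load(open(n+'.pkl','rb'));F=frame(np.load('p2.npy'))
for c in D:
    hsv=cv2.cvtColor(D[c]['img'],cv2.COLOR_RGB2HSV);m=cv2.inRange(hsv,(12,110,70),(32,255,255))
    nl,lab,st,ce=cv2.connectedComponentsWithStats(m)
    P=proj(D[c],wp(F,.127,0,.027))[0]
    k=min((i for i in range(1,nl) if st[i,4]>30),key=lambda i:np.linalg.norm(ce[i]-P))
    e=[np.linalg.norm(proj(D[c],wp(F,.127,a/4,.027))[0]-ce[k]) for a in range(-360,360)];i=np.argmin(e)
    yy,xx=np.nonzero(lab==k);w=np.c_[xx,yy]-ce[k];v=np.linalg.svd(w)[2][0]
    a=i/4-90;g=np.diff(proj(D[c],np.array([wp(F,.106,a,.025),wp(F,.148,a,.025)])),axis=0)[0]
    print(c,st[k,4],ce[k].round(1),'angle',a,'miss',round(e[i],1),'img dir',np.degrees(np.arctan2(v[1],v[0]))%180,'pred',np.degrees(np.arctan2(g[1],g[0]))%180)
E
python3 va.py m1
```

```text
side 87 [214.1 179.5] angle 8.75 miss 0.2 img dir 51.255235393607904 pred 46.820419706217365
top 100 [206.4 159.2] angle 6.75 miss 1.8 img dir 73.33096046388154 pred 73.83280395360468
```

{"op": "play_rows", "data": {"moves": [{"x":0,"y":4,"z":0,"turn":0,"jaw":0},{"x":0,"y":4,"z":0,"turn":0,"jaw":0},{"x":0,"y":4,"z":0,"turn":0,"jaw":0},{"x":0,"y":4,"z":0,"turn":0,"jaw":0},{"x":0,"y":4,"z":0,"turn":0,"jaw":0},{"x":0,"y":4,"z":0,"turn":0,"jaw":0},{"x":0,"y":4,"z":0,"turn":0,"jaw":0},{"x":0,"y":4,"z":0,"turn":0,"jaw":0}]}}

```text
t: 18.52
tool_pos: [0.5929, 0.0442, 0.309]
tool_rot: [-0.061, 2.193, -2.193]
contact_force: [0.7, 0.4, 0.2]
opening: 0.0001
```

{"op": "play_rows", "data": {"moves": [{"x":0,"y":4,"z":0,"turn":0,"jaw":0},{"x":0,"y":0,"z":0,"turn":0,"jaw":0},{"x":0,"y":0,"z":-4,"turn":0,"jaw":0},{"x":0,"y":0,"z":-4,"turn":0,"jaw":0},{"x":0,"y":0,"z":0,"turn":0,"jaw":0},{"x":0,"y":0,"z":0,"turn":0,"jaw":0}]}}

```text
t: 19.02
tool_pos: [0.5912, 0.082, 0.2256]
tool_rot: [-0.069, 2.196, -2.196]
contact_force: [-0.1, 0.1, 0.7]
opening: 0.0001
```

{"op": "play_rows", "data": {"moves": [{"x":0,"y":0.2,"z":-2,"turn":0,"jaw":0},{"x":0,"y":0,"z":-1.5,"turn":0,"jaw":0},{"x":0,"y":0,"z":-1.2,"turn":0,"jaw":0},{"x":0,"y":0,"z":-1.2,"turn":0,"jaw":0},{"x":0,"y":0,"z":-0.4,"turn":0,"jaw":0},{"x":0,"y":0,"z":0,"turn":0,"jaw":0}]}}

```text
t: 19.52
tool_pos: [0.5932, 0.0842, 0.1655]
tool_rot: [-0.062, 2.193, -2.193]
contact_force: [-0.1, -0.0, 0.3]
opening: -0.0
```

```bash
python3 meas.py m2 >/dev/null; python3 va.py m2; python3 look.py a19
```

```text
side 83 [214.3 179.7] angle 8.75 miss 0.4 img dir 50.68347436550648 pred 46.820419706217365
top 384 [364.8  68.4] angle -52.25 miss 149.5 img dir 143.6481117045246 pred 143.2213825006652
20.3667 [0.59319392 0.08438732 0.16574848] [-0.00553068  0.22489359 -0.24519506]
tip u,l,h mm [ 37.4 -15.9 -10.8] r,ang 40.61181937492276 -23.065294131036104
valve [209.6 173.9] 0.54 7.5 1.3
```

View pics/a19.png

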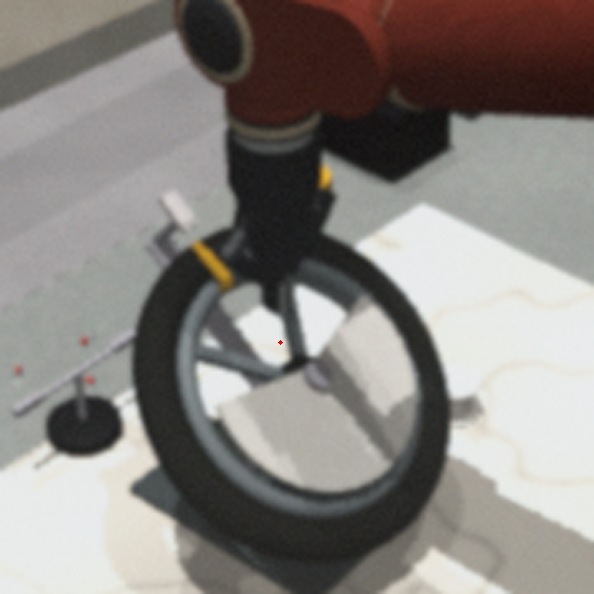

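{"op": "play_rows", "data": {"moves": [{"x":0,"y":-0.3,"z":0,"turn":0,"jaw":0},{"x":0,"y":-0.3,"z":0,"turn":0,"jaw":0},{"x":-0.1,"y":-0.2,"z":-0.1,"turn":0,"jaw":0},{"x":-0.1,"y":-0.2,"z":-0.1,"turn":0,"jaw":0},{"x":0,"y":0,"z":0,"turn":0,"jaw":0}]}}

```text
t: 20.83
tool_pos: [0.5917, 0.0742, 0.1641]
tool_rot: [-0.06, 2.192, -2.192]
contact_force: [2.0, 2.8, 0.8]
opening: -0.0
```

```bash
python3 meas.py m3 >/dev/null; python3 va.py m3|head -1; python3 look.py a20
```

```text
side 80 [216.3 178.3] angle 5.0 miss 0.7 img dir 55.52215320498066 pred 49.90782114454623
21.6833 [0.59141503 0.0743503  0.16396873] [3.12916256 2.01274269 1.70799984]
tip u,l,h mm [ 34.4 -25.8 -10.7] r,ang 43.05210672584233 -36.87641740795198
valve [214.3 172.3] 0.4 1.0 3.0
valve [240.5 216.9] 0.26 87.5 41.1
```

{"op": "play_rows", "data": {"moves": [{"x":-0.1,"y":-0.2,"z":-0.1,"turn":0,"jaw":0},{"x":0,"y":-0.1,"z":0,"turn":0,"jaw":0},{"x":0,"y":0,"z":0,"turn":0,"jaw":0}]}}

```text
t: 21.98
tool_pos: [0.5903, 0.0713, 0.1629]
tool_rot: [-0.061, 2.193, -2.193]
contact_force: [3.5, 2.3, 2.4]
opening: 0.0002
```

```bash
sed -i "s/for q in('tyre.*/for q in ('valve',):/" meas.py; python3 meas.py m4 >/dev/null; python3 va.py m4|head -1; python3 look.py a21
```

```text
side 81 [217.9 177.4] angle 2.25 miss 0.9 img dir 56.72283571683171 pred 52.159445569707216
22.2333 [0.5902614  0.07133087 0.16283357] [2.94985871 2.54479196 1.58839352]
tip u,l,h mm [ 32.7 -28.8 -10.7] r,ang 43.56550436972413 -41.358620492551005
valve [213.7 173.1] 0.53 2.5 3.3
```

View pics/a21.png

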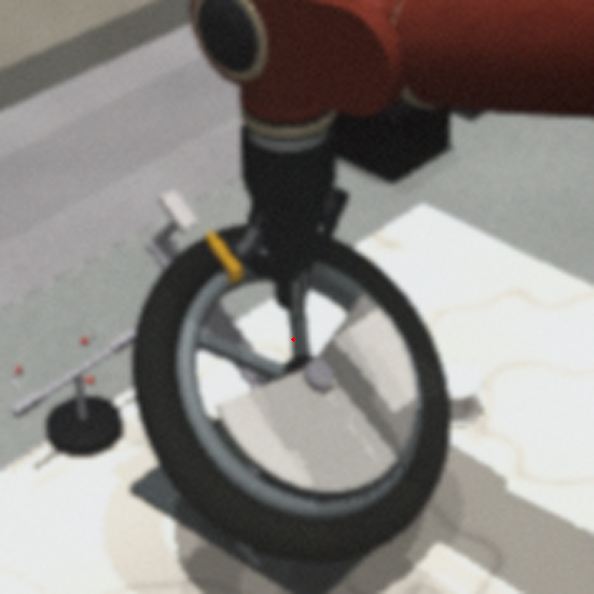

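{"op": "play_rows", "data": {"moves": [{"x":0,"y":0.3,"z":0.3,"turn":0,"jaw":0},{"x":0,"y":0,"z":2,"turn":0,"jaw":0},{"x":0,"y":0,"z":4,"turn":0,"jaw":0},{"x":0,"y":0,"z":4,"turn":0,"jaw":0},{"x":0,"y":0,"z":4,"turn":0,"jaw":0},{"x":0,"y":-4,"z":0,"turn":0,"jaw":0},{"x":0,"y":-4,"z":0,"turn":0,"jaw":0},{"x":0,"y":-4,"z":0,"turn":0,"jaw":0}]}}

```text
t: 22.95
tool_pos: [0.5892, -0.0466, 0.3062]
tool_rot: [-0.066, 2.192, -2.194]
contact_force: [0.2, 0.1, -0.2]
opening: -0.0002
```

{"op": "play_rows", "data": {"moves": [{"x":0,"y":-4,"z":0,"turn":0,"jaw":0},{"x":0,"y":-4,"z":0,"turn":0,"jaw":0},{"x":0,"y":-4,"z":0,"turn":0,"jaw":0},{"x":0,"y":-4,"z":0,"turn":0,"jaw":0},{"x":0,"y":-4,"z":0,"turn":0,"jaw":0},{"x":0,"y":-4,"z":0,"turn":0,"jaw":0},{"x":0,"y":0,"z":0,"turn":0,"jaw":0}]}}

```text
t: 23.53
tool_pos: [0.5876, -0.2918, 0.3033]
tool_rot: [-0.06, 2.199, -2.2]
contact_force: [-0.8, 0.8, -0.7]
opening: 0.0002
```

```bash
python3 meas.py m5; python3 va.py m5; python3 - <<'E'
from h import *
import pickle
D,M=pickle.load(open('m5.pkl','rb'));F=frame(np.load('p2.npy'))
o=[]
for c,(x0,y0,s) in (('top',(180,110),5)),('side',(180,140,5)):
    pass
for c,x0,y0 in (('top',185,115),('side',190,148)):
    im=cv2.cvtColor(D[c]['img'],cv2.COLOR_RGB2BGR)[y0:y0+80,x0:x0+60];im=cv2.resize(im,None,fx=6.5,fy=6.5,interpolation=cv2.INTER_CUBIC)
    def ln(a,b,col):
        q=((proj(D[c],np.array([a,b]))-[x0,y0]+.5)*6.5).astype(int);cv2.polylines(im,[q.reshape(-1,1,2)],False,col,1)
    ln(wp(F,.161,0,.004),wp(F,.195,0,.004),(255,0,255))
    for a in(0,):ln(wp(F,.106,a,.028),wp(F,.148,a,.028),(255,255,0))
    o.append(im)
cv2.imwrite('pics/z6.png',np.hstack(o))
E
```

```text
top valve 0.52 53 [211.8 161. ]
side 85 [217.6 177.1] angle 2.25 miss 0.5 img dir 56.69572075919669 pred 52.159445569707216
top 98 [213.2 158.3] angle 0.25 miss 1.9 img dir 81.66512566962298 pred 81.76899329540545Traceback (most recent call last):
  File "<stdin>", line 5, in <module>
ValueError: too many values to unpack (expected 2)
```

View pics/m5_top.png

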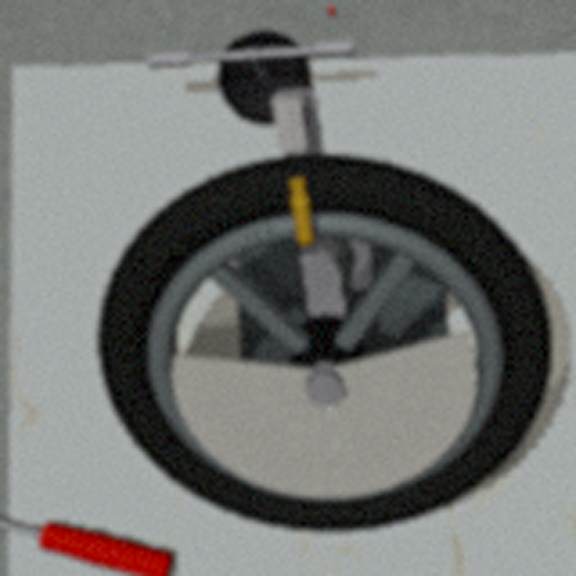

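```bash
python3 - <<'E'
from h import *
import pickle
np.set_printoptions(precision=4,suppress=True)
D,M=pickle.load(open('m5.pkl','rb'))
F0=frame(np.load('p2.npy'))
# tyre outer edge: radial darkness transitions
def edges(c):
    g=cv2.GaussianBlur(cv2.cvtColor(D[c]['img'],cv2.COLOR_RGB2GRAY).astype(float),(0,0),.8);out=[]
    for a in range(0,360,6):
        if abs((a+180)%360-180)<14: continue
        if c=='side' and not(-120<((a+180)%360-180)<100): continue   # shadow side
        r=np.arange(.135,.165,.0005);q=proj(D[c],np.array([wp(F0,x,a,0) for x in r]))
        v=cv2.remap(g.astype(np.float32),q[:,0].astype(np.float32)[:,None],q[:,1].astype(np.float32)[:,None],1).ravel()
        d=np.diff(v);i=d.argmax()
        if d[i-3:i+4].sum()>8: out.append((a,r[i]))
    return out
E={c:edges(c) for c in D}
for c in E:print(c,len(E[c]),[(a,round(r*1e3)) for a,r in E[c]][::3])
Z=lambda c,x,y:np.array([x,y])/9+((190,112) if c=='top' else (190,148))-.5
def ends(c):
    hsv=cv2.cvtColor(D[c]['img'],cv2.COLOR_RGB2HSV);m=cv2.inRange(hsv,(12,110,70),(32,255,255))
    nl,lab,st,ce=cv2.connectedComponentsWithStats(m);P=proj(D[c],wp(F0,.127,0,.027))[0]
    k=min((i for i in range(1,nl) if st[i,4]>30),key=lambda i:np.linalg.norm(ce[i]-P));return ce[k]
V={c:ends(c) for c in D}
# tongue mids (zoom9 picture): top far mid, near mid ; side far mid, near mid
T=[('top',Z('top',181,128),.195),('top',Z('top',200,262),.161),('side',Z('side',506-405,99),.195),('side',Z('side',570-405,187),.161)]
N=[('side',np.array([170,130])+np.array([277,302])/3.6-.5),('top',np.array([130,100])+np.array([326,385])/3.6-.5)]
def res(p):
    F=frame(p[:3]);off={'side':p[4:6],'top':p[6:8]};o=[]
    for c in E:
        q0=proj(D[c],np.array([wp(F0,r,a,0) for a,r in E[c]]))-off[c]
        C=proj(D[c],np.array([wp(F,.15+p[8],a,0) for a in range(0,360,2)]))
        t=np.roll(C,-1,0)-np.roll(C,1,0);nn=np.c_[t[:,1],-t[:,0]]/np.linalg.norm(t,axis=1)[:,None]
        for x in q0:
            i=np.argmin(((C-x)**2).sum(1));o.append(.4*(x-C[i])@nn[i])
    for c,x,r in T:
        d=proj(D[c],wp(F,r,0,p[9]))[0]+off[c]-x;a=np.diff(proj(D[c],np.array([wp(F,.161,0,0),wp(F,.195,0,0)])),axis=0)[0];a/=np.linalg.norm(a)
        o+= [d@[a[1],-a[0]],.3*d@a]
    for c,x in N:o+=list(.7*(proj(D[c],wp(F,0,0,.035))[0]+off[c]-x))
    for c in V:
        d=proj(D[c],wp(F,.127,p[3],.027))[0]+off[c]-V[c];o+=list(d)
    o+=list(np.array(p[4:8])/1.0); o+=[p[8]/.002,(p[9]-.003)/.003]
    return np.array(o)
s=least_squares(res,[*np.load('p2.npy'),0,0,0,0,0,0,.003],loss='soft_l1',x_scale=[.001,.001,.01,1,1,1,1,1,.001,.001])
print(s.x,np.degrees(s.x[2]));r=res(s.x);print('tail',r[-26:].round(1));print('rms',r.std());J=s.jac;print('sd',np.sqrt(np.diag(np.linalg.inv(J.T@J)))[:4])
E
```

```text
side 30 [(18, 151), (36, 153), (54, 155), (72, 154), (90, 155), (258, 150), (276, 149), (294, 149), (312, 150), (330, 152)]
top 55 [(18, 154), (36, 153), (54, 151), (72, 150), (90, 150), (108, 150), (126, 151), (144, 151), (162, 151), (180, 151), (198, 151), (216, 150), (234, 148), (252, 146), (270, 147), (288, 151), (306, 151), (324, 154), (342, 154)]
[ 0.5564  0.101   0.0432  0.3692  0.1644  0.2927  0.0611 -0.0087  0.0006
  0.0059] 2.474267353908273
tail [-0.4 -0.2 -0.1 -0.3 -0.4 -0.2 -0.3 -0.   0.6 -0.   0.6 -0.1  0.2 -0.5
 -0.4  1.3  0.2 -1.  -0.4  1.   0.2  0.3  0.1 -0.   0.3  1. ]
rms 0.3232882587335673
sd [0.0022 0.0021 0.0119 1.0004]
```

```bash
python3 - <<'E'
from h import *
o=ctrl.get_obs();print(o['t'],o['tool_pos'],o['contact_force'])
for c in('side','top'):
    eyes.get_image(c)
    for q in('screwdriver','spool','helper'):
        print(c,q,[(np.round(r['point'],1),round(r['score'],2)) for r in find_in(c,q)][:1])
print(finish_job())
E
```

```text
23.7333 [ 0.5896738  -0.28467928  0.30503473] [-0.34439208  0.51208847 -0.00109051]
side screwdriver [(array([225.6, 312.5]), 0.55)]
side spool [(array([289.6, 218.7]), 0.5)]
side helper [(array([171.6, 226.8]), 0.57)]
top screwdriver [(array([156.1, 250.9]), 0.57)]
top spool [(array([201.4, 117.8]), 0.64)]
top helper [(array([200.9, 115.3]), 0.82)]
the job is handed in; nothing more can be done
None
```

The wheel now stands with its valve pointing up the slope at the tongue, and I have handed the job in. I turned it about 160° clockwise in several gentle spoke pushes through the guard window, finishing at about 24 s of the 58 s allowed. The arm was then clear of everything.

**Valve angle:** the fit using both cameras puts the valve 0.4° from straight up, give or take 1°. The two cameras disagree a little: the top camera alone gives 0.25°, the side camera alone 2.25°.

**Bystanders:** the screwdriver and helper were found within a few pixels of where they started, and so was the spool in the side view. In the last top view the detector reported the spool at the helper's position. I take that as a false detection.

**Problems on the way:**
- **Fingertips short:** they ended about 30 mm short of the TCP the robot reports, so the first push touched nothing. I lowered the tool to suit.
- **Likely rim or tyre contact:** during the second push a sideways force of about 10 N built up. It was probably a finger or the gripper against the rim or tyre. I moved away at once and it cleared.

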